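# Box the brass pagoda from the tip-out bin

### The arm

A 6-joint arm with a two-finger parallel gripper is mounted at the origin on the work surface. World frame = base frame: x ahead of the robot, y to its left, z up, the work surface at z = 0. Lengths are in m, angles in rad, forces in N, time in s.
With the tool pointing down it reaches from about 0.325 to 0.875 m from the base axis. Payload 4.4 kg.
Tool frame: the origin (TCP) lies midway between the tips of the shut fingers; the grasp point (between the pads) lies 19 mm behind it; x points along the fingers, z is the direction in which the jaws open and shut, and the axes are right-handed (so a half turn about x gives the same grasp; the last joint's range is limited). The gripper opens to 85 mm and grips with 20 to 120 N. Pads are 22 mm wide; open, the fingers measure 114 mm over their backs; the gripper's body (76 mm by 85 mm) begins 54 mm behind the grasp point. The pads swing forward as they close: fully open they stand 13 mm farther back than shut.
Start: joints at [1.071, 0.207, 1.542, -0, 1.393, -0.15], TCP at [0.197, 0.54, 0.231] pointing down, gripper open.
Joint ranges: [-2.73, 2.73], [-0.86, 2.22], [0.23, 2.46], [-1.11, 4.25], [0.08, 2.63], [-2.82, 2.82]. Speed limits (rad/s): [2.79, 2.79, 3.14, 3.14, 3.14, 3.14].

### API

Orientations are given as a rotation vector (axis times angle).
In Python, from cell import env, imaging, cut_out gives the robot as it stands.
- The arm moves only by the tool step_arm, never from a script. Its argument "commands" is a list of rows, each a list of 3 entries, a list of its own where there are three numbers: the shift along the tool's x, y, z in units of 40 mm (1.0 is 40 mm), then the turn, a rotation vector about the tool's x, y, z in units of 5 degrees (1.0 is 5 degrees), then the closure in counts, from 0 (fully open) to 255 (shut). A call has 1 to 5 rows; each row shifts and turns the commanded pose from where the row before left it, along the tool's axes as they then stand; what a row does not reach is not made up. A row lasts 1/12 s, in which the tool goes at most 41.7 mm and 7.16 degrees, less where a joint would pass 70% of its speed; a pose out of reach is approached as far as the arm can. A call is refused whole if a number of a shift passes 1 or a number of a turn 1, either way. A call with a gripper value outside its range is refused whole. The fingers move at their own pace and stop on an object; "squeeze" is the grip in N (left out, the last holds). Time passes only in rows, so rows that do not move let the fingers close. It gives the time, the measured TCP pose, the force and the opening at its end, in the units of the state.
- env.observe(): the state, without advancing time (a new reading comes with each control period).
- imaging.read_camera(name): name is "side" or "top" or "wrist"; returns a dict with "pixels" (400x640x3 uint8, red, green, blue), "intrinsics" (3x3 intrinsics, pixels), "dist" ([k1, k2, p1, p2, k3] as OpenCV has them; the pictures are not rectified), "R" (3x3) and "t" (3): a world point X has camera coordinates R X + t. Camera axes: x right, y down, z forward; pixel columns grow to the right and rows downward; lengths in m; the calibration is good to about 2 mm. A picture is of the moment at which its call begins. There is no depth.
- env.finish_job(): hands the job in, once; it reports no verdict.
Trained networks look in a picture, given as the dict that the camera call returned (one of the last four; its "shot" number tells which), for a name from the list of things; names that differ only in an ending like _2 or _b are one class to them, and where a whole thing is asked for, a point or a joint stands for the part that bears it (a point fixed in the world has none). Each returns a list of dicts, best first, with "score" (0 to 1); they miss things now and then, are a little off and sometimes report something else, mostly with a low value. They report only what shows in the picture. A call takes as long as a camera call. They do not tell look-alikes from the thing itself.
- cut_out(picture, name): "mask" (400x640 bool, what is visible of it) and "position" ([row, column] in pixels, amid what is visible of it).
The state is a dict: "t": time; "joint_positions": joint angles; "qd": joint speeds; "joint_efforts": joint torques, N m; "ee_pos": TCP position; "orientation": TCP orientation; "ft_force": force on the tool from outside, world axes, zero at the start; "torque": the same for the moment, N m; "gripper_width": finger opening in m.
Only numpy, scipy, OpenCV 4.12 (cv2) and the standard library are available. Lean on these libraries where they do the work, as an engineer would, in place of code of your own. Each camera call takes 0.05 s, during which the arm holds its last target.

### The job

The brass pagoda is sold: press down the thumb latch of the presentation case so that its lid springs open, tip forward the one bin that holds the pagoda, take the pagoda out from the back of it and lay it gently on its side in the case, lengthwise. Then press the lid shut until the latch snaps over it, and push the bin fully back into its cabinet. Leave the other bin shut with the gourd in it, the small cartons in their bins, and the things standing on the counter where they are.

Things in the scene. Friction and masses are not known exactly. Their poses are not given: they have to be found in the camera images.
- rack: Dark wooden counter-top cabinet with two tip-out bins side by side, 152 deep (x) x 316 wide (y) x 219 high, fixed. Origin: centre of its underside; its x points away from its front (bins tip towards -x), y to the left seen from the robot. Side panels and an 8 mm middle panel (y = 0) are 213 high under the glass top and slope to 168 at the front; the back is open.
- glass_edge (a point): Middle of the front edge, upper face, of the cabinet's 6 mm glass top: rack x = -12 mm, 219 high. The glass reaches from here to the back and bars the way from above to the back halves of the shut bins; the strip before it, back to the bins' rims (about 50 mm), is open above.
- bin_left (a joint): Tilt of the left bin (centred at rack y = +75 mm), rad: 0 shut, 0.92 tipped fully forward against its stop. 0.45 kg; hinge friction 0.15 N m. From upright it falls shut by its own weight; it balances near 0.75 (empty) to 0.9 (loaded), and friction keeps it wherever it is left from there to the stop.
- bin_right (a joint): The same for the right bin (centred at rack y = -75 mm).
- bin_left_hinge (a point): Middle of the left bin's pivot line, its lower front edge (rack x = -72, 28 above the table), along rack y; turns with the bin, axes as the rack's when shut. In this frame, mm: clear plastic bin (4 mm walls) x 0 to 136, y -68 to 68, floor top z = 4, front wall 146 high, sides falling from 146 (front) to 90 (back), back wall 90.
- bin_right_hinge (a point): The same for the right bin.
- bin_left_back (a point): Middle of the floor of the left bin's back compartment (62 deep, 128 wide), 101 mm behind the pivot; turns with the bin. A 4 mm divider, rising 58 above the floor, stands 33 before this point; before it is the front compartment with a carton. When the bin is tipped what stands here slides to the divider and leans on it, 0.05 to 0.3 rad more than the bin.
- bin_right_back (a point): The same for the right bin.
- bin_left_rim (a point): Axis, at mid-length, of the left bin's rim: a round bar 12 mm in diameter along the whole top of the front wall (hinge frame x = 2, z = 150), for pulling. Shut: 178 mm above the table; fully tipped: 121 above it and 119 further forward.
- bin_right_rim (a point): The same for the right bin.
- pagoda: Square brass pagoda of five storeys, 120 tall, 0.24 kg (varies by a third). Origin: centre of its underside; z up the tower, x and y square to its sides. Plinth 42 x 42 x 8; eaves 38 x 38 up to z = 42, 30 x 30 from z = 42 to 92 (grip here), roof and finial above. Centre of mass near z = 45. Starts upright at the back of either bin, within 0.15 rad of square to it.
- gourd: Round brass double gourd, 112 tall, 56 in diameter at the belly; stands at the back of the other bin. Origin: centre of its underside, z up.
- carton_left: Small cardboard carton with a red band, 44 x 86 x 42, 0.07 kg, loose in the front compartment of the left bin. Origin: centre of its underside.
- carton_right: The same in the right bin.
- case: Dark wooden presentation case, 185 long (x) x 130 wide (y) x 63 high when shut, fixed. Origin: centre of its underside; x points from the latch end (towards the robot) to the hinge end. Lower half 35 high, walls 5, lined floor's upper face 8 above the table; inside 175 x 120, 50 clear height under the shut lid.
- case_lid (a joint): Lid angle, rad: 0 shut, 1.4 sprung open at its stop. The lid is a 28 mm deep tray, 185 x 130, 0.16 kg, with a 38 mm wide brass keeper on its front. A spring throws it open when the latch lets go and keeps it up. About 1 N at the free edge moves it; 5 to 10 N down on the middle of the free edge near 0 snaps it past the latch, which then holds it (it rests at about 0.005).
- lid_edge (a point): Middle of the lid's free (latch) edge on its outer face: 63 mm above the table when shut; moves with the lid.
- lid_hinge (a point): Middle of the lid's hinge line: case x = +92.5 mm, 35 mm above the table, along case y; turns with the lid.
- latch (a joint): Brass thumb latch on the case's front, a sprung rocker, rad: 0 at rest (hooked), 0.32 fully pressed; it lets the lid go at 0.16 to 0.2. Its pin lies 9 mm before the front wall, 26 above the table. The hook, 28 wide, stands up to 61 above the table and at most 12 before the wall (23 when pressed).
- latch_paddle (a point): Top of the thumb paddle where it is pressed: 37 mm before the case's front wall, 30 above the table. The paddle is 38 wide and reaches from 10 to 50 mm before the wall; 4 to 5 N straight down here presses it fully, about 9 mm.
- bell: Brass hand bell, 106 tall, 72 in diameter at the foot, loose on the counter. Origin: centre of its underside.
- tea_jar: Blue glazed lidded jar, 91 tall, 64 in diameter, loose on the counter. Origin: centre of its underside.
- bowl: White bowl, 42 high, 92 in diameter, loose on the counter. Origin: centre of its underside.
- tape_stand: Black tape dispenser, 140 x 58 x 80, 0.65 kg, loose on the counter. Origin: centre of its underside.
Mind the look-alikes: they are no part of the job. What is shaped like the carton_right but purple is not meant. Leave any pink look-alike of the carton_left alone.

How it is judged:
On the way, in this order (a step that is already met when the one before it is completed fails the run):
1. The bin that holds the pagoda is tipped forward with the pagoda still in its back (((value of joint bin_left above 0.7 rad and (x of pagoda in the frame of bin_left_hinge between 0.07 and 0.14 m and y of pagoda in the frame of bin_left_hinge between -0.066 and 0.066 m and z of pagoda in the frame of bin_left_hinge between -0.02 and 0.04 m)) or (value of joint bin_right above 0.7 rad and (x of pagoda in the frame of bin_right_hinge between 0.07 and 0.14 m and y of pagoda in the frame of bin_right_hinge between -0.066 and 0.066 m and z of pagoda in the frame of bin_right_hinge between -0.02 and 0.04 m)))), for 0.2 s.
2. The pagoda lies in the case under the open lid (x of pagoda in the frame of case between -0.092 and 0.092 m and y of pagoda in the frame of case between -0.055 and 0.055 m and z of pagoda in the frame of case between 0.012 and 0.045 m and angle between the z axis of pagoda and the x axis of case, either way round below 0.35 rad and value of joint case_lid above 0.8 rad), for 0.2 s.
At the end, for the whole second after the job is handed in: The pagoda lies at rest in the case, lengthwise within 0.35 rad; the lid is shut (below 0.03 rad) and hooked (latch below 0.1 rad); both bins are shut (below 0.06 rad), the gourd upright (within 0.2 rad) in the back of its own bin and each carton in the front compartment of its bin (x of pagoda in the frame of case between -0.092 and 0.092 m and y of pagoda in the frame of case between -0.055 and 0.055 m and z of pagoda in the frame of case between 0.012 and 0.045 m and angle between the z axis of pagoda and the x axis of case, either way round below 0.35 rad and value of joint case_lid below 0.03 rad and value of joint latch below 0.1 rad and value of joint each of bin_left, bin_right below 0.06 rad and linear speed of pagoda below 0.02 m/s and angle between gourd's own z axis and vertical below 0.2 rad and ((x of gourd in the frame of bin_left_hinge between 0.07 and 0.14 m and y of gourd in the frame of bin_left_hinge between -0.066 and 0.066 m and z of gourd in the frame of bin_left_hinge between -0.02 and 0.04 m) or (x of gourd in the frame of bin_right_hinge between 0.07 and 0.14 m and y of gourd in the frame of bin_right_hinge between -0.066 and 0.066 m and z of gourd in the frame of bin_right_hinge between -0.02 and 0.04 m)) and x of carton_left in the frame of bin_left_hinge between 0 and 0.07 m and y of carton_left in the frame of bin_left_hinge between -0.066 and 0.066 m and z of carton_left in the frame of bin_left_hinge below 0.05 m and x of carton_right in the frame of bin_right_hinge between 0 and 0.07 m and y of carton_right in the frame of bin_right_hinge between -0.066 and 0.066 m and z of carton_right in the frame of bin_right_hinge below 0.05 m); the robot touches nothing.
It fails at once if The gourd's bin is tipped (more than 0.25 rad) ((value of joint bin_left above 0.25 rad and (x of gourd in the frame of bin_left_hinge between 0.07 and 0.14 m and y of gourd in the frame of bin_left_hinge between -0.066 and 0.066 m and z of gourd in the frame of bin_left_hinge between -0.02 and 0.04 m)) or (value of joint bin_right above 0.25 rad and (x of gourd in the frame of bin_right_hinge between 0.07 and 0.14 m and y of gourd in the frame of bin_right_hinge between -0.066 and 0.066 m and z of gourd in the frame of bin_right_hinge between -0.02 and 0.04 m))).
It fails at once if The pagoda is dropped or rammed into the case (over 60 N) (contact force between pagoda and case above 60 N).
It fails at once if A thing standing on the counter is shifted more than 30 mm or tipped (distance of any of bell, tea_jar, bowl, tape_stand from where it was at the start of the episode above 0.03 m or angle between any of bell, tea_jar, bowl, tape_stand's own z axis and vertical above 0.35 rad).
It also fails if it takes over 72 s, if anything falls off the work surface, if the arm or the gripper's body presses on something with over 40 N, if the wrist force passes 120 N, or if a joint passes its speed limit or range.

## Working session

There is one attempt and no reset: what is moved stays moved. The work goes in short steps, Python scripts to look and compute and a tool call to move; the robot and the scene stay as the last step left them, time stands still between calls to the robot, and variables do not carry over. Pictures are saved under pics/ and viewed, and the job is handed in when it is done.

Besides the shell and the picture viewer there is one more tool, called in YAML: its name, and indented under it one key for each argument. step_arm: Moves the arm, as the interface text tells. Its arguments: {"type":"object","properties":{"commands":{"type":"array"},"squeeze":{"type":"number"}},"required":["commands"]}

```bash
ls; mkdir -p pics
python3 - <<'E'
from cell import env, imaging, cut_out
import cv2
s=env.observe(); print(s)
for n in ["side","top","wrist"]:
    p=imaging.read_camera(n); cv2.imwrite(f"pics/{n}0.png",p["pixels"][:,:,::-1]); print(n,p["shot"],p["intrinsics"].tolist(),p["dist"],p["R"].tolist(),p["t"])
E
```

```text
pics
{'t': 0.0, 'joint_positions': array([ 1.07149649e+00,  2.07420907e-01,  1.54299436e+00,  2.96631865e-06,
        1.39352997e+00, -1.50534905e-01]), 'qd': array([-0.00121093,  0.00071467,  0.00032068, -0.0003616 ,  0.00021026,
        0.00060226]), 'joint_efforts': array([ 5.23720028e-04, -3.83027995e+01, -2.91600841e+01, -1.87087176e-04,
        1.00646960e-02, -1.36341933e-05]), 'ee_pos': array([0.19614784, 0.53967571, 0.23010612]), 'orientation': array([-0.94971487,  1.35641263,  0.94799013]), 'ft_force': array([-0.10485693,  0.58572806,  0.58780756]), 'torque': array([ 0.02455443,  0.03762045, -0.04365469]), 'gripper_width': 0.0852518649421418}
side 1 [[388.6331338665059, 0.0, 324.0884897249596], [0.0, 388.6331338665059, 201.4470242154403], [0.0, 0.0, 1.0]] [-0.08090159  0.          0.          0.          0.        ] [[0.6893907234582745, -0.7241811848060901, 0.01737935506641171], [-0.4730552030291397, -0.4682393983496279, -0.7463046567724456], [0.5485974893277732, 0.5062741129131786, -0.6653775749882451]] [-0.40321675  0.39197081  0.81898975]
top 2 [[481.82569645317085, 0.0, 317.0663675905813], [0.0, 481.82569645317085, 196.5010444863774], [0.0, 0.0, 1.0]] [0.01534213 0.         0.         0.         0.        ] [[-0.08765004711897005, -0.9961436210963088, 0.00391859530642713], [-0.974873952780217, 0.08496851982269195, -0.20591533898623343], [0.20478829417404928, -0.021868625660384677, -0.9785619642010459]] [0.06165246 0.61013308 1.42857876]
wrist 3 [[299.62197463431676, 0.0, 320.51944524844873], [0.0, 299.62197463431676, 201.46518741846876], [0.0, 0.0, 1.0]] [-0.04435694  0.          0.          0.          0.        ] [[0.34095834374004624, 0.9400758142395085, -0.0022071057908602675], [0.9017698372891048, -0.32639986313162306, 0.2833271781937651], [0.2656286287086318, -0.09859306684339092, -0.959020770776519]] [-0.57509465 -0.03641514  0.37972354]
```

View pics/side0.png

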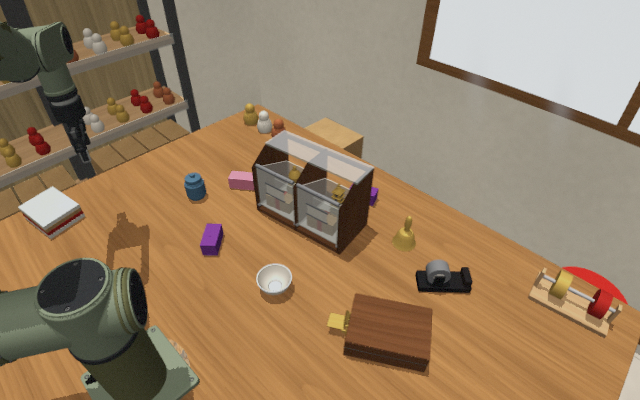

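View pics/top0.png

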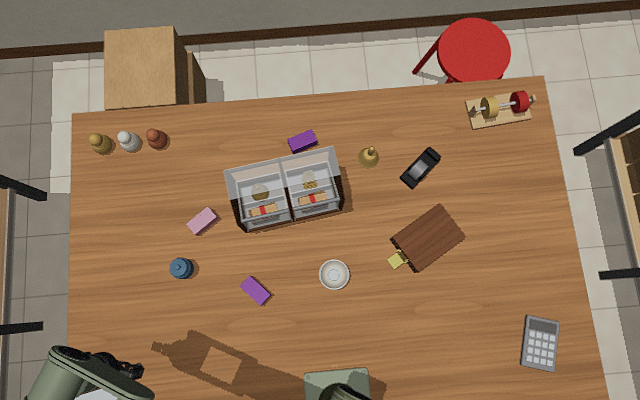

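View pics/wrist0.png

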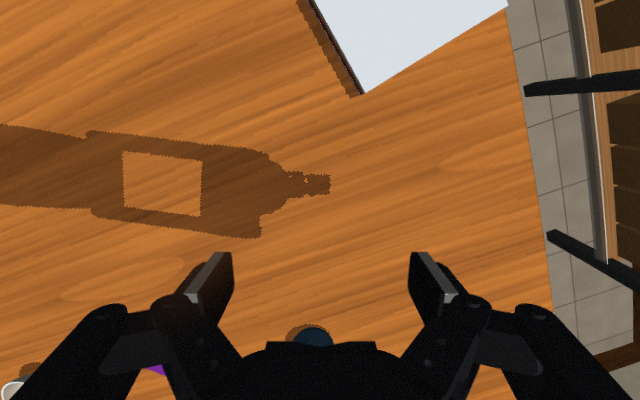

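```bash
cat > h.py <<'E'
from cell import env, imaging, cut_out
import cv2, numpy as np
from scipy.spatial.transform import Rotation as Rot
def proj(p,X):
    X=np.atleast_2d(np.asarray(X,float))
    r,_=cv2.Rodrigues(p["R"]); uv,_=cv2.projectPoints(X.reshape(-1,1,3),r,np.asarray(p["t"],float),p["intrinsics"],np.asarray(p["dist"],float)); return uv[:,0]
def back(p,u,v,z):
    n=cv2.undistortPoints(np.array([[[u,v]]],float),p["intrinsics"],np.asarray(p["dist"],float))[0,0]
    d=p["R"].T@np.array([n[0],n[1],1.]); c=-p["R"].T@p["t"]; return c+d*(z-c[2])/d[2]
def T2(x,y,th,P):
    P=np.atleast_2d(P); c,s=np.cos(th),np.sin(th); return np.c_[x+c*P[:,0]-s*P[:,1],y+s*P[:,0]+c*P[:,1],P[:,2]]
def save(p,name,box=None,k=1,pts=None):
    im=p["pixels"][:,:,::-1].copy()
    if pts is not None:
        for q in pts:
            cv2.circle(im,(int(round(q[0])),int(round(q[1]))),1,(0,255,0),-1)
    if box: im=im[box[1]:box[3],box[0]:box[2]]
    if k!=1: im=cv2.resize(im,None,fx=k,fy=k,interpolation=cv2.INTER_CUBIC)
    cv2.imwrite("pics/"+name,im)
E
python3 - <<'E'
from h import *
import pickle
P={n:imaging.read_camera(n) for n in ["side","top"]}
M={}
for n,p in P.items():
    save(p,n+"_rack.png",(230,120,400,260) if n=="side" else (200,130,370,250),4)
    save(p,n+"_case.png",(310,260,460,390) if n=="side" else (370,180,490,290),4)
    for o in ["rack","case","pagoda","gourd","bell","tea_jar","bowl","tape_stand","bin_left_rim","latch_paddle","carton_left"]:
        r=cut_out(p,o)
        for q in r[:2]:
            z={"bell":.05,"bowl":.02,"tea_jar":.05,"tape_stand":.03}.get(o,0.03)
            print(n,o,round(q["score"],2),np.round(q["position"]),q["mask"].sum(),back(p,q["position"][1],q["position"][0],z).round(3))
        if r: M[n,o]=r[0]["mask"]
pickle.dump((P,M),open("s0.pkl","wb"))
E
```

```text
side rack 0.79 [191. 311.] 9467 [0.692 0.162 0.03 ]
side rack 0.38 [330. 389.] 4731 [ 0.468 -0.32   0.03 ]
side case 0.8 [333. 386.] 5786 [ 0.456 -0.319  0.03 ]
side pagoda 0.55 [195. 338.] 155 [0.74  0.086 0.03 ]
side gourd 0.62 [175. 293.] 118 [0.709 0.263 0.03 ]
side gourd 0.42 [189. 278.] 1728 [0.625 0.246 0.03 ]
side bell 0.79 [239. 404.] 531 [ 0.714 -0.186  0.05 ]
side tea_jar 0.74 [186. 193.] 511 [0.426 0.431 0.05 ]
side bowl 0.76 [278. 270.] 835 [ 0.377 -0.004  0.02 ]
side bowl 0.62 [188. 277.] 1743 [0.632 0.262 0.02 ]
side tape_stand 0.86 [279. 442.] 1424 [ 0.682 -0.333  0.03 ]
side tape_stand 0.26 [174. 292.] 123 [0.713 0.272 0.03 ]
side bin_left_rim 0.65 [320. 339.] 296 [ 0.406 -0.217  0.03 ]
side bin_left_rim 0.57 [186. 277.] 1649 [0.631 0.258 0.03 ]
side latch_paddle 0.77 [321. 341.] 266 [ 0.407 -0.225  0.03 ]
side carton_left 0.57 [180. 238.] 469 [0.561 0.375 0.03 ]
side carton_left 0.17 [191. 313.] 9683 [0.698 0.157 0.03 ]
top rack 0.68 [238. 425.] 3061 [ 0.46  -0.316  0.03 ]
top rack 0.59 [188. 285.] 6968 [0.656 0.107 0.03 ]
top case 0.96 [237. 426.] 2934 [ 0.463 -0.321  0.03 ]
top case 0.6 [210. 265.] 1223 [0.592 0.175 0.03 ]
top pagoda 0.58 [186. 307.] 69 [0.657 0.035 0.03 ]
top bell 0.73 [157. 367.] 353 [ 0.729 -0.161  0.05 ]
top bell 0.69 [273. 333.] 660 [ 0.376 -0.018  0.05 ]
top tea_jar 0.9 [270. 178.] 395 [0.425 0.445 0.05 ]
top tea_jar 0.41 [235. 425.] 2674 [ 0.466 -0.311  0.05 ]
top bowl 0.91 [275. 330.] 696 [ 0.373 -0.011  0.02 ]
top tape_stand 0.84 [168. 418.] 855 [ 0.686 -0.323  0.03 ]
top bin_left_rim 0.58 [214. 265.] 1250 [0.578 0.175 0.03 ]
top bin_left_rim 0.33 [167. 418.] 807 [ 0.688 -0.323  0.03 ]
top latch_paddle 0.44 [259. 392.] 196 [ 0.405 -0.206  0.03 ]
top latch_paddle 0.23 [213. 266.] 1167 [0.581 0.171 0.03 ]
top carton_left 0.77 [211. 264.] 242 [0.588 0.179 0.03 ]
top carton_left 0.63 [221. 202.] 494 [0.573 0.373 0.03 ]
```

View pics/side_rack.png

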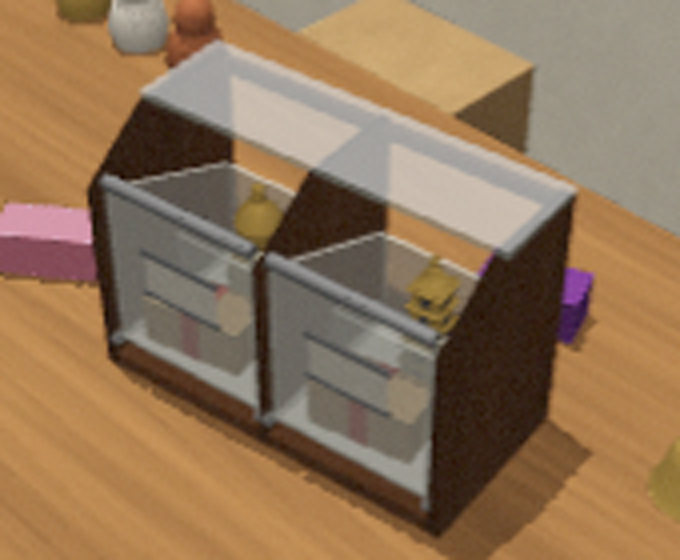

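View pics/top_rack.png

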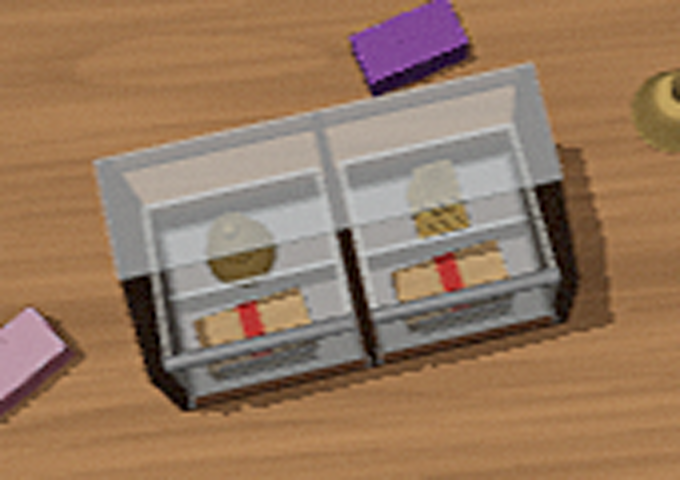

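View pics/side_case.png

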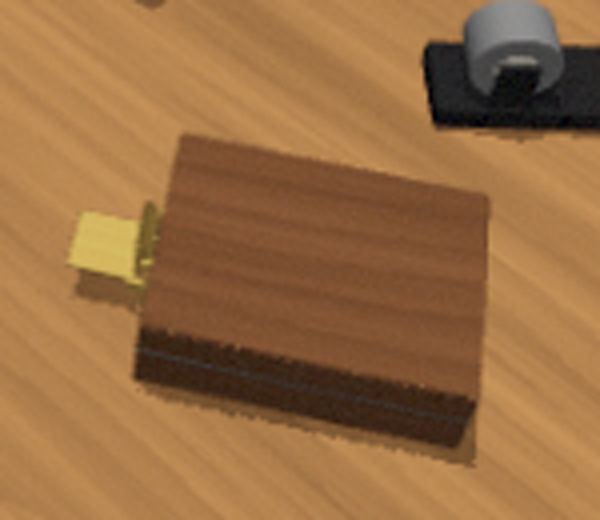

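View pics/top_case.png

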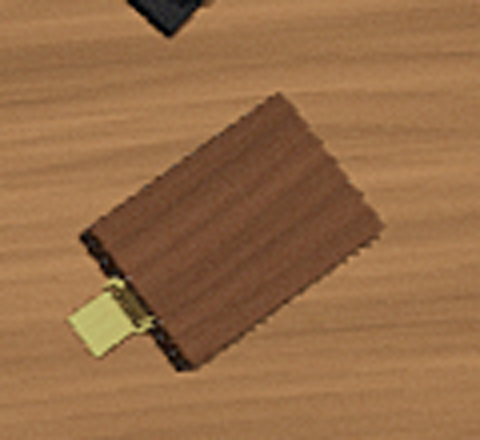

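```bash
cat > fit.py <<'E'
from h import *
import pickle
from scipy.optimize import minimize
P,M=pickle.load(open("s0.pkl","rb"))
def rackpts():
    o=[]
    for y in(-.158,.158):
        o+=[(-.076,y,0),(.076,y,0),(-.076,y,.168),(-.012,y,.219),(.076,y,.219)]
    return np.array(o)
def casepts():
    return np.array([(x,y,z) for x in(-.0925,.0925) for y in(-.065,.065) for z in(0,.063)])
def cost(v,pts,obj,masks):
    c=0
    for n in P:
        h=cv2.convexHull((proj(P[n],T2(*v,pts))*16).round().astype(np.int32))
        im=np.zeros((400,640),np.uint8); cv2.fillConvexPoly(im,h,1,shift=4)
        m=masks[n]; c+=1-(m&(im>0)).sum()/(m|(im>0)).sum()
    return c
def fit(pts,masks,x0):
    best=None
    for _ in range(3):
        r=minimize(cost,x0,args=(pts,None,masks),method="Nelder-Mead",options=dict(initial_simplex=np.array([x0]+[np.array(x0)+d for d in np.diag([.02,.02,.1])])))
        x0=r.x
    return r
k=np.ones((3,3),np.uint8)
mr={"side":M["side","rack"]}
mr["top"]=cut_out_top=None
E
python3 - <<'E'
from fit import *
tr=[q for q in cut_out(imaging.read_camera("top"),"rack")]
tr=min(tr,key=lambda q:abs(q["position"][1]-285))
mr={"side":M["side","rack"],"top":tr["mask"]}
rr=fit(rackpts(),mr,[.66,.12,.2]); print(rr.x,rr.fun)
mc={n:M[n,"case"] for n in P}
rc=fit(casepts(),mc,[.46,-.32,-.6]); print(rc.x,rc.fun)
for n in P:
    q=np.r_[proj(P[n],T2(*rr.x,rackpts()))]
    h=[proj(P[n],T2(*rr.x,[(-.070,s*.075+d,.178) for s in(-1,1) for d in (-.06,0,.06)]))]
    save(P[n],n+"_r1.png",(230,120,400,260) if n=="side" else (200,130,370,250),4,np.r_[q,h[0]])
    save(P[n],n+"_c1.png",(310,260,460,390) if n=="side" else (370,180,490,290),4,proj(P[n],T2(*rc.x,np.r_[casepts(),[(-.1295,0,.03),(-.1425,.019,.03),(-.1425,-.019,.03)]])))
pickle.dump((rr.x,rc.x),open("pose.pkl","wb"))
E
python3 -c "
import cv2,numpy as np
a=[cv2.imread('pics/'+f) for f in('side_r1.png','top_r1.png')]
b=[cv2.imread('pics/'+f) for f in('side_c1.png','top_c1.png')]
for n,l in(('r',a),('c',b)):
  l=[cv2.resize(x,(400,int(x.shape[0]*400/x.shape[1]))) if 0 else x for x in l]
  for i,x in enumerate(l): cv2.imwrite('pics/%s1_%d.png'%(n,i),x)
"
```

```text
[0.6284866  0.09885989 0.14168638] 0.21994970605687303
[ 0.46138588 -0.31987689 -1.04117385] 0.16346273845176618
```

```bash
cat > fit2.py <<'E'
from h import *
import pickle
from scipy.optimize import least_squares
P,M=pickle.load(open("s0.pkl","rb"))
def run(obs,x0):
    def res(v):
        o=[]
        for n,(ox,oy),c,X in obs:
            uv=proj(P[n],T2(*v,[X]))[0]; m=np.array([(c[0]+.5)/4-.5+ox,(c[1]+.5)/4-.5+oy]); o+=list(uv-m)
        return np.array(o)
    r=least_squares(res,x0,loss="soft_l1"); return r.x,res(r.x).reshape(-1,2)
S,T=(310,260),(370,180)
oc=[("side",S,(182,135),(-.0925,.065,.063)),("side",S,(490,197),(.0925,.065,.063)),("side",S,(475,402),(.0925,-.065,.063)),("side",S,(140,328),(-.0925,-.065,.063)),
("side",S,(135,380),(-.0925,-.065,0)),("side",S,(458,447),(.0925,-.065,0)),
("top",T,(280,93),(.0925,.065,.063)),("top",T,(385,227),(.0925,-.065,.063)),("top",T,(85,230),(-.0925,.065,.063)),("top",T,(195,370),(-.0925,-.065,.063))]
xc,e=run(oc,[.46,-.32,-.9]); print("case",xc,"\n",e.round(1).tolist())
S,T=(230,120),(200,130)
orr=[("side",S,(217,42),(.076,.158,.219)),("side",S,(575,193),(.076,-.158,.219)),("side",S,(142,95),(-.012,.158,.219)),("side",S,(510,255),(-.012,-.158,.219)),
("side",S,(110,360),(-.076,.158,0)),("side",S,(437,533),(-.076,-.158,0)),("side",S,(550,418),(.076,-.158,0)),
("top",T,(95,160),(.076,.158,.219)),("top",T,(533,63),(.076,-.158,.219)),("top",T,(562,180),(-.012,-.158,.219)),("top",T,(120,277),(-.012,.158,.219)),("top",T,(190,408),(-.076,.158,0)),
("top",T,(462,296),(-.070,-.075,.180)),("side",S,(353,300),(-.070,-.075,.182))]
xr,e=run(orr,[.64,.11,.2]); print("rack",xr,"\n",e.round(1).tolist())
pickle.dump((xr,xc),open("pose.pkl","wb"))
for n in P:
    save(P[n],n+"_r1.png",(230,120,400,260) if n=="side" else (200,130,370,250),4,proj(P[n],T2(*xr,[o[3] for o in orr])))
    save(P[n],n+"_c1.png",(310,260,460,390) if n=="side" else (370,180,490,290),4,proj(P[n],T2(*xc,[o[3] for o in oc]+[(-.1295,0,.03),(-.1425,.019,.03),(-.1425,-.019,.03)])))
E
python3 fit2.py
```

```text
case [ 0.46045125 -0.32111312 -1.04145727] 
 [[-0.8, -0.3], [-0.2, -0.4], [1.2, -0.3], [-0.8, -0.1], [-1.0, 0.5], [-0.5, 1.4], [0.2, -0.9], [0.5, -0.3], [1.2, -0.7], [-0.1, -0.5]]
rack [0.62812387 0.09861656 0.14070582] 
 [[0.2, -0.2], [0.7, -0.7], [-0.6, -0.7], [-0.3, 0.2], [-0.4, 0.1], [0.3, 2.2], [-0.4, 0.4], [0.0, -0.5], [0.4, -0.6], [0.5, -0.4], [-0.2, 0.3], [-1.9, 0.6], [1.2, -0.3], [-0.7, -0.8]]
```

```bash
cat > plan.py <<'E'
from h import *
import pickle,sys
xr,xc=pickle.load(open("pose.pkl","rb"))
def rw(p): return T2(*xr,[p])[0]
def cw(p): return T2(*xc,[p])[0]
def ori(base,pitch,zsign=1,jaw="y"):
    """tool x down, leaning by pitch toward +frame x (tip ahead of body); jaws along frame y or x"""
    th={"r":xr[2],"c":xc[2]}[base] if isinstance(base,str) else base
    ex=np.array([np.cos(th),np.sin(th),0]);ey=np.array([-np.sin(th),np.cos(th),0]);ez=np.array([0,0,1.])
    a=-np.cos(pitch)*ez+np.sin(pitch)*ex
    up=np.sin(pitch)*ez+np.cos(pitch)*ex
    z=(ey if jaw=="y" else up)*zsign
    return np.c_[a,np.cross(z,a),z]
def delta(pos,R,show=True,s=None):
    s=s or env.observe(); R0=Rot.from_rotvec(s["orientation"]).as_matrix()
    d=R0.T@(np.asarray(pos)-s["ee_pos"])/.04; w=np.degrees(Rot.from_matrix(R0.T@R).as_rotvec())/5
    if show: print("shift",d.round(2),"turn",w.round(2),"tool x",R0[:,0].round(2),"z",R0[:,2].round(2))
    return d,w
def rows(pos,R,n,s=None):
    """n equal rows; interpolates pose linearly/slerp and expresses in tool axes"""
    s=s or env.observe(); R0=Rot.from_rotvec(s["orientation"]); Rt=Rot.from_matrix(R)
    w=(R0.inv()*Rt).as_rotvec(); p0=np.asarray(s["ee_pos"])
    for i in range(n):
        Ri=R0*Rot.from_rotvec(w*i/n); d=Ri.inv().apply((np.asarray(pos)-p0)/n)/.04
        print([list(d.round(2)),list((np.degrees(w)/5/n).round(2))])
E
python3 - <<'E'
from plan import *
print("paddle",cw((-.1295,0,.03)),"rim",rw((-.07,-.075,.178)))
R=ori("c",.4,1); 
delta(cw((-.1375,0,.12)),R); delta(cw((-.1375,0,.12)),ori("c",.4,-1))
E
```

```text
paddle [ 0.39505855 -0.20933636  0.03      ] rim [0.56933381 0.01454083 0.178     ]
shift [  2.78 -10.92 -15.79] turn [ 7.83  1.59 -4.4 ] tool x [ 0.  0. -1.] z [0.34 0.94 0.  ]
shift [  2.78 -10.92 -15.79] turn [-27.59   5.59   2.02] tool x [ 0.  0. -1.] z [0.34 0.94 0.  ]
```

step_arm:
  commands:
    - [[0,-0.7,-0.7],[0,0,0],255]
    - [[0,-0.7,-0.7],[0,0,0],255]
    - [[0,-0.7,-0.7],[0,0,0],255]
    - [[0,-0.7,-0.7],[0,0,0],255]
    - [[0,-0.7,-0.7],[0,0,0],255]

```text
t: 1.87
ee_pos: [0.2805, 0.3594, 0.2313]
orientation: [-0.949, 1.353, 0.949]
ft_force: [0.3, 0.4, 0.6]
gripper_width: 0.0254
```

step_arm:
  commands:
    - [[0,-0.6,-0.8],[0,0,0],255]
    - [[0,-0.6,-0.8],[0,0,0],255]
    - [[0,-0.6,-0.8],[0,0,0],255]
    - [[0,-0.6,-0.8],[0,0,0],255]
    - [[0,-0.6,-0.8],[0,0,0],255]

```text
t: 2.28
ee_pos: [0.3385, 0.1679, 0.2316]
orientation: [-0.949, 1.353, 0.948]
ft_force: [0.4, 0.1, -0.6]
gripper_width: -0.0
```

Run:
```python
from plan import *
s=env.observe(); print(s["t"],s["ee_pos"],s["joint_positions"].round(2),s["gripper_width"])
rows(cw((-.1375,0,.12)),ori("c",.4,1),10)
```

```text
2.2833 [0.33850886 0.16788226 0.23163655] [ 0.23 -0.24  1.98 -0.    1.4  -0.99] -3.114981441882333e-05
[[np.float64(0.28), np.float64(-0.44), np.float64(-0.83)], [np.float64(0.78), np.float64(0.16), np.float64(-0.44)]]
[[np.float64(0.31), np.float64(-0.48), np.float64(-0.79)], [np.float64(0.78), np.float64(0.16), np.float64(-0.44)]]
[[np.float64(0.34), np.float64(-0.52), np.float64(-0.75)], [np.float64(0.78), np.float64(0.16), np.float64(-0.44)]]
[[np.float64(0.37), np.float64(-0.56), np.float64(-0.71)], [np.float64(0.78), np.float64(0.16), np.float64(-0.44)]]
[[np.float64(0.4), np.float64(-0.59), np.float64(-0.66)], [np.float64(0.78), np.float64(0.16), np.float64(-0.44)]]
[[np.float64(0.43), np.float64(-0.62), np.float64(-0.62)], [np.float64(0.78), np.float64(0.16), np.float64(-0.44)]]
[[np.float64(0.47), np.float64(-0.64), np.float64(-0.57)], [np.float64(0.78), np.float64(0.16), np.float64(-0.44)]]
[[np.float64(0.5), np.float64(-0.66), np.float64(-0.52)], [np.float64(0.78), np.float64(0.16), np.float64(-0.44)]]
[[np.float64(0.53), np.float64(-0.68), np.float64(-0.46)], [np.float64(0.78), np.float64(0.16), np.float64(-0.44)]]
[[np.float64(0.56), np.float64(-0.68), np.float64(-0.41)], [np.float64(0.78), np.float64(0.16), np.float64(-0.44)]]
```

step_arm:
  commands:
    - [[0.28,-0.44,-0.83],[0.78,0.16,-0.44],255]
    - [[0.31,-0.48,-0.79],[0.78,0.16,-0.44],255]
    - [[0.34,-0.52,-0.75],[0.78,0.16,-0.44],255]
    - [[0.37,-0.56,-0.71],[0.78,0.16,-0.44],255]
    - [[0.4,-0.59,-0.66],[0.78,0.16,-0.44],255]

```text
t: 2.7
ee_pos: [0.3644, -0.0173, 0.1753]
orientation: [-0.836, 1.4, 0.518]
ft_force: [1.6, -0.6, 0.7]
gripper_width: 0.0002
```

step_arm:
  commands:
    - [[0.43,-0.62,-0.62],[0.78,0.16,-0.44],255]
    - [[0.47,-0.64,-0.57],[0.78,0.16,-0.44],255]
    - [[0.5,-0.66,-0.52],[0.78,0.16,-0.44],255]
    - [[0.53,-0.68,-0.46],[0.78,0.16,-0.44],255]
    - [[0.56,-0.68,-0.41],[0.78,0.16,-0.44],255]

```text
t: 3.12
ee_pos: [0.3906, -0.2028, 0.1196]
orientation: [-0.706, 1.404, 0.097]
ft_force: [-0.5, 0.1, 0.6]
gripper_width: -0.0001
```

```bash
sed -i 's/print(\[list(d.round(2)),list((np.degrees(w)\/5\/n).round(2))\])/print([d.round(2).tolist(),(np.degrees(w)\/5\/n).round(2).tolist()])/' plan.py
python3 - <<'E'
from plan import *
s=env.observe(); print(s["t"],s["ee_pos"],s["joint_positions"].round(2),s["ft_force"])
R=ori("c",.4,1);delta(cw((-.1375,0,.035)),R)
rows(cw((-.1375,0,.035)),R,4)
for n in("wrist","side"):
    p=imaging.read_camera(n); save(p,n+"_l.png",pts=proj(p,[cw((-.1295,0,.03)),cw((-.1425,.019,.03)),cw((-.1425,-.019,.03))]))
E
```

```text
3.1167 [ 0.39063233 -0.20279013  0.11963378] [-0.54 -0.14  2.21 -0.29  0.73 -0.88] [-0.47072234  0.14179666  0.57460844]
shift [1.94 0.83 0.01] turn [-0.02 -0.    0.04] tool x [ 0.2  -0.34 -0.92] z [0.86 0.5  0.  ]
[[0.49, 0.21, 0.0], [-0.0, -0.0, 0.01]]
[[0.49, 0.21, 0.0], [-0.0, -0.0, 0.01]]
[[0.49, 0.21, 0.0], [-0.0, -0.0, 0.01]]
[[0.49, 0.21, 0.0], [-0.0, -0.0, 0.01]]
```

View pics/wrist_l.png

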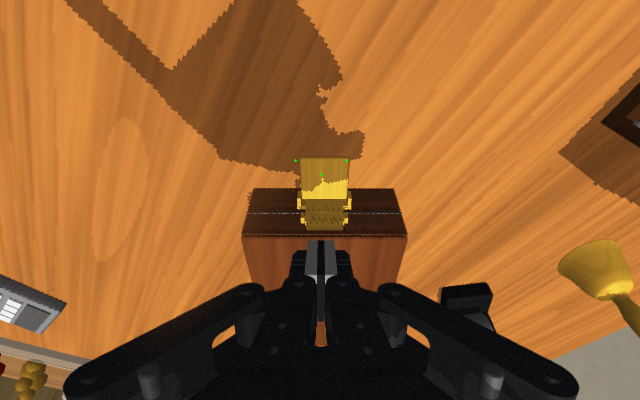

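View pics/side_l.png

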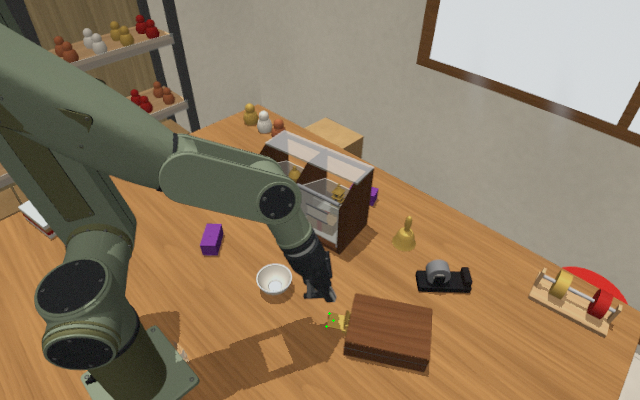

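step_arm:
  commands:
    - [[0.49,0.21,0],[0,0,0],255]
    - [[0.49,0.21,0],[0,0,0],255]
    - [[0.49,0.21,0],[0,0,0],255]
    - [[0.48,0.21,0],[0,0,0],255]

```text
t: 3.55
ee_pos: [0.3907, -0.2001, 0.0344]
orientation: [-0.708, 1.404, 0.103]
ft_force: [-0.4, -0.5, -0.3]
gripper_width: -0.0001
```

step_arm:
  commands:
    - [[0.07,0.03,0],[0,0,0],255]
    - [[0.07,0.03,0],[0,0,0],255]
    - [[0.07,0.03,0],[0,0,0],255]
    - [[0.07,0.03,0],[0,0,0],255]

```text
t: 3.88
ee_pos: [0.3905, -0.2003, 0.0231]
orientation: [-0.708, 1.405, 0.102]
ft_force: [-3.1, 3.0, 2.0]
gripper_width: -0.0002
```

Run:
```python
from plan import *
for n in("wrist","side"):
    p=imaging.read_camera(n); save(p,n+"_l2.png")
```

```text
(no output)
```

View pics/side_l2.png

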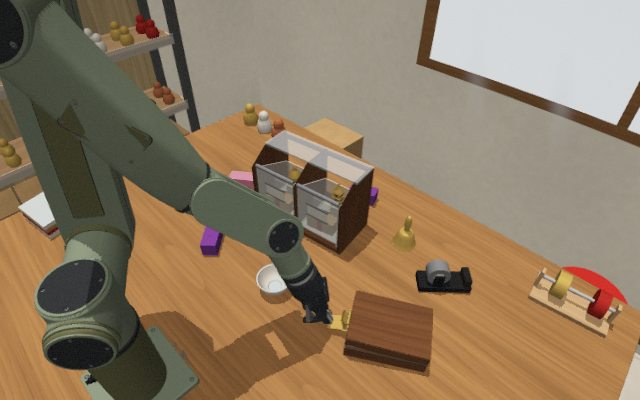

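step_arm:
  commands:
    - [[0.05,0.02,0],[0,0,0],255]
    - [[0.05,0.02,0],[0,0,0],255]
    - [[0,0,0],[0,0,0],255]
    - [[0,0,0],[0,0,0],255]

```text
t: 4.32
ee_pos: [0.3909, -0.2009, 0.0187]
orientation: [-0.708, 1.404, 0.102]
ft_force: [-2.0, -0.1, 3.2]
gripper_width: 0.0002
```

Run:
```python
from plan import *
for n in("side",):
    p=imaging.read_camera(n); save(p,n+"_l3.png")
```

```text
(no output)
```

View pics/side_l3.png

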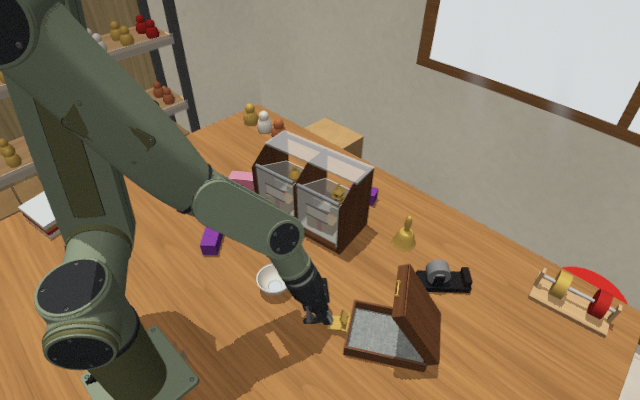

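Run:
```python
from plan import *
s=env.observe()
a=s["ee_pos"]+[-.03,.05,.11]
R=ori("r",0,1,"x"); rows(a,Rot.from_rotvec(s["orientation"]).as_matrix(),4)
s2=dict(s); s2["ee_pos"]=a
rows(rw((-.07,-.075,.26)),R,8,s2)
```

```text
[[-0.78, 0.07, -0.0], [0.0, 0.0, -0.0]]
[[-0.78, 0.07, -0.0], [0.0, 0.0, -0.0]]
[[-0.78, 0.07, -0.0], [0.0, 0.0, -0.0]]
[[-0.78, 0.07, -0.0], [0.0, 0.0, -0.0]]
[[-0.42, -0.05, 0.82], [0.55, 0.11, 0.57]]
[[-0.43, 0.01, 0.82], [0.55, 0.11, 0.57]]
[[-0.44, 0.07, 0.81], [0.55, 0.11, 0.57]]
[[-0.44, 0.13, 0.81], [0.55, 0.11, 0.57]]
[[-0.44, 0.19, 0.79], [0.55, 0.11, 0.57]]
[[-0.44, 0.25, 0.78], [0.55, 0.11, 0.57]]
[[-0.43, 0.31, 0.76], [0.55, 0.11, 0.57]]
[[-0.42, 0.36, 0.74], [0.55, 0.11, 0.57]]
```

step_arm:
  commands:
    - [[-0.78,0.07,0],[0,0,0],255]
    - [[-0.78,0.07,0],[0,0,0],255]
    - [[-0.78,0.07,0],[0,0,0],145]
    - [[-0.78,0.07,0],[0,0,0],145]

```text
t: 4.7
ee_pos: [0.36, -0.1489, 0.1295]
orientation: [-0.706, 1.405, 0.103]
ft_force: [1.6, -0.6, 0.0]
gripper_width: 0.0235
```

step_arm:
  commands:
    - [[-0.42,-0.05,0.82],[0.55,0.11,0.57],145]
    - [[-0.43,0.01,0.82],[0.55,0.11,0.57],145]
    - [[-0.44,0.07,0.81],[0.55,0.11,0.57],145]
    - [[-0.44,0.13,0.81],[0.55,0.11,0.57],145]

```text
t: 5.03
ee_pos: [0.466, -0.0651, 0.1958]
orientation: [-0.409, 1.495, 0.108]
ft_force: [0.6, -0.4, 0.4]
gripper_width: 0.0365
```

step_arm:
  commands:
    - [[-0.44,0.19,0.79],[0.55,0.11,0.57],145]
    - [[-0.44,0.25,0.78],[0.55,0.11,0.57],145]
    - [[-0.43,0.31,0.76],[0.55,0.11,0.57],145]
    - [[-0.42,0.36,0.74],[0.55,0.11,0.57],145]

```text
t: 5.37
ee_pos: [0.5702, 0.0175, 0.2603]
orientation: [-0.108, 1.568, 0.114]
ft_force: [0.0, -0.1, -0.4]
gripper_width: 0.0372
```

Run:
```python
from plan import *
s=env.observe(); print(s["t"],s["ee_pos"],s["joint_positions"].round(2),s["gripper_width"])
R=ori("r",0,1,"x"); delta(rw((-.07,-.075,.171)),R); 
p=imaging.read_camera("wrist"); save(p,"wrist_r.png",pts=proj(p,[rw((-.07,-.075+d,.178)) for d in(-.06,-.03,0,.03,.06)]))
```

```text
5.3667 [0.57022705 0.01751494 0.26026298] [-0.12  0.18  1.52  0.    1.45 -0.26] 0.03724871510705487
shift [ 2.23 -0.08 -0.03] turn [ 0.    0.   -0.05] tool x [-0.  0. -1.] z [0.99 0.14 0.  ]
```

View pics/wrist_r.png

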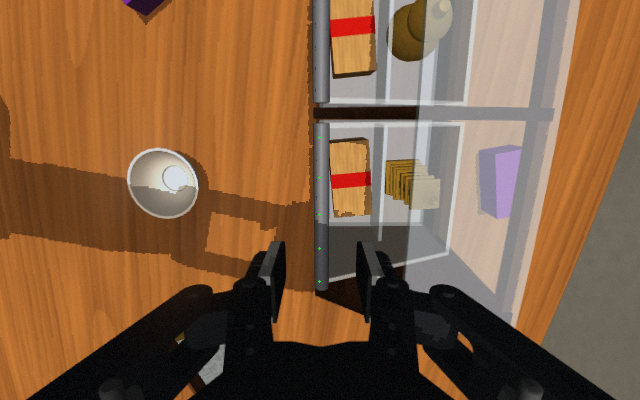

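step_arm:
  commands:
    - [[0.8,-0.04,0],[0,0,0],145]
    - [[0.8,-0.04,0],[0,0,0],145]
    - [[0.6,0,0],[0,0,0],145]
    - [[0,0,0],[0,0,0],145]

```text
t: 5.75
ee_pos: [0.5643, 0.0136, 0.1646]
orientation: [-0.109, 1.581, 0.116]
ft_force: [-1.5, 0.4, -0.5]
gripper_width: 0.0366
```

step_arm:
  commands:
    - [[0,0,0],[0,0,0],255]
    - [[0,0,0],[0,0,0],255]
    - [[0,0,0],[0,0,0],255]
    - [[0,0,0],[0,0,0],255]
  squeeze: 20

```text
t: 6.08
ee_pos: [0.5708, 0.0131, 0.1731]
orientation: [-0.111, 1.563, 0.113]
ft_force: [4.1, 0.4, -4.0]
gripper_width: 0.0103
```

```bash
cat > arc.py <<'E'
from plan import *
def bar(th): 
    x,z=.002,.150; return np.array([-.072+x*np.cos(th)-z*np.sin(th),-.075,.028+x*np.sin(th)+z*np.cos(th)])
def pose(th,k,d):
    R=ori("r",k*th,1,"x"); return rw(bar(th))+d*R[:,0],R
def arcrows(ths,k,d):
    p0,R0=pose(ths[0],k,d)
    for t in ths[1:]:
        p,R=pose(t,k,d); w=np.degrees(Rot.from_matrix(R0.T@R).as_rotvec())/5
        print([(R0.T@(p-p0)/.04).round(2).tolist(),w.round(2).tolist()],p.round(3)); p0,R0=p,R
E
python3 - <<'E'
from arc import *
arcrows(np.linspace(0,.92,21),.85,.007)
E
```

```text
[[0.0, 0.0, -0.17], [-0.0, -0.45, -0.0]] [0.563 0.014 0.171]
[[0.0, 0.0, -0.17], [-0.0, -0.45, 0.0]] [0.556 0.013 0.171]
[[0.0, 0.0, -0.17], [0.0, -0.45, -0.0]] [0.55  0.012 0.17 ]
[[0.01, -0.0, -0.17], [0.0, -0.45, -0.0]] [0.543 0.011 0.169]
[[0.01, -0.0, -0.17], [-0.0, -0.45, 0.0]] [0.537 0.01  0.168]
[[0.01, 0.0, -0.17], [0.0, -0.45, -0.0]] [0.53  0.009 0.166]
[[0.01, -0.0, -0.17], [0.0, -0.45, -0.0]] [0.524 0.008 0.164]
[[0.01, 0.0, -0.17], [-0.0, -0.45, -0.0]] [0.518 0.007 0.162]
[[0.01, -0.0, -0.17], [0.0, -0.45, 0.0]] [0.512 0.006 0.16 ]
[[0.01, 0.0, -0.17], [-0.0, -0.45, -0.0]] [0.506 0.006 0.157]
[[0.01, 0.0, -0.17], [0.0, -0.45, 0.0]] [0.5   0.005 0.154]
[[0.01, -0.0, -0.17], [-0.0, -0.45, -0.0]] [0.494 0.004 0.151]
[[0.02, 0.0, -0.16], [0.0, -0.45, 0.0]] [0.489 0.003 0.147]
[[0.02, -0.0, -0.16], [0.0, -0.45, -0.0]] [0.483 0.002 0.143]
[[0.02, 0.0, -0.16], [-0.0, -0.45, -0.0]] [0.478 0.002 0.139]
[[0.02, -0.0, -0.16], [0.0, -0.45, 0.0]] [0.473 0.001 0.135]
[[0.02, 0.0, -0.16], [0.0, -0.45, 0.0]] [0.468 0.    0.13 ]
[[0.02, 0.0, -0.16], [-0.0, -0.45, -0.0]] [ 0.464 -0.     0.126]
[[0.02, -0.0, -0.16], [0.0, -0.45, 0.0]] [ 0.459 -0.001  0.121]
[[0.02, 0.0, -0.16], [0.0, -0.45, -0.0]] [ 0.455 -0.002  0.115]
```

step_arm:
  commands:
    - [[0,0,-0.17],[0,-0.45,0],255]
    - [[0,0,-0.17],[0,-0.45,0],255]
    - [[0,0,-0.17],[0,-0.45,0],255]
    - [[0.01,0,-0.17],[0,-0.45,0],255]
    - [[0.01,0,-0.17],[0,-0.45,0],255]

```text
t: 6.5
ee_pos: [0.5375, 0.0083, 0.1695]
orientation: [-0.097, 1.365, 0.12]
ft_force: [7.2, 1.0, -8.6]
gripper_width: 0.0109
```

step_arm:
  commands:
    - [[0.01,0,-0.17],[0,-0.45,0],255]
    - [[0.01,0,-0.17],[0,-0.45,0],255]
    - [[0.01,0,-0.17],[0,-0.45,0],255]
    - [[0.01,0,-0.17],[0,-0.45,0],255]
    - [[0.01,0,-0.17],[0,-0.45,0],255]

```text
t: 6.92
ee_pos: [0.5052, 0.0036, 0.1583]
orientation: [-0.083, 1.17, 0.126]
ft_force: [11.5, 2.3, -13.0]
gripper_width: 0.0108
```

step_arm:
  commands:
    - [[0.01,0,-0.17],[0,-0.45,0],255]
    - [[0.01,0,-0.17],[0,-0.45,0],255]
    - [[0.02,0,-0.16],[0,-0.45,0],255]
    - [[0.02,0,-0.16],[0,-0.45,0],255]
    - [[0.02,0,-0.16],[0,-0.45,0],255]

```text
t: 7.33
ee_pos: [0.4774, -0.0005, 0.1404]
orientation: [-0.069, 0.975, 0.13]
ft_force: [15.0, 4.0, -14.8]
gripper_width: 0.0112
```

Run:
```python
from plan import *
s=env.observe(); print(s["t"],s["ee_pos"],s["joint_positions"].round(2),s["gripper_width"],s["ft_force"])
p=imaging.read_camera("side"); save(p,"side_p.png",(200,100,440,300),3)
```

```text
7.3333 [ 0.47735654 -0.00049266  0.14041244] [-0.37 -0.22  2.3   0.51  0.6  -0.87] 0.01117324347032522 [ 15.04073886   3.96597929 -14.77977653]
```

View pics/side_p.png

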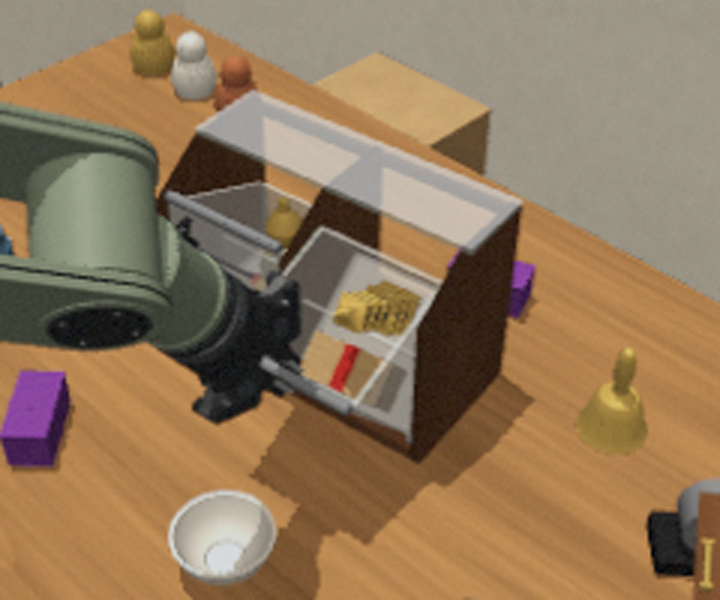

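Run:
```python
from arc import *
s=env.observe()
R=Rot.from_rotvec(s["orientation"]).as_matrix(); print(R[:,0],R[:,2])
for th in (.69,.92,.95):
    t=rw(bar(th))+.007*R[:,0]; print(th,t,(R.T@(t-s["ee_pos"])/.04).round(2))
```

```text
[ 0.55214738  0.07816689 -0.83007422] [0.82168273 0.11773406 0.55765239]
0.69 [0.47820889 0.00163345 0.13914946] [0.03 0.05 0.09]
0.92 [ 0.45425744 -0.00175908  0.11465371] [ 0.2   0.05 -0.76]
0.95 [ 0.45156397 -0.00214059  0.11106877] [ 0.24  0.05 -0.86]
```

step_arm:
  commands:
    - [[0.06,0,-0.15],[0,0,0],255]
    - [[0.06,0,-0.15],[0,0,0],255]
    - [[0.06,0,-0.15],[0,0,0],255]
    - [[0.06,0,-0.15],[0,0,0],255]
    - [[0.06,0,-0.15],[0,0,0],255]

```text
t: 7.8
ee_pos: [0.4594, -0.0034, 0.1157]
orientation: [-0.073, 0.976, 0.133]
ft_force: [-28.5, -6.4, 24.5]
gripper_width: 0.0109
```

Run:
```python
from plan import *
s=env.observe(); print(s["t"],s["ee_pos"],s["joint_positions"].round(2),s["gripper_width"],s["ft_force"])
p=imaging.read_camera("side"); save(p,"side_p2.png",(200,100,440,300),3)
```

```text
7.8 [ 0.45936658 -0.00341442  0.11567499] [-0.41 -0.21  2.36  0.58  0.56 -0.98] 0.010900174194796825 [-28.46322275  -6.35547344  24.47276778]
```

View pics/side_p2.png

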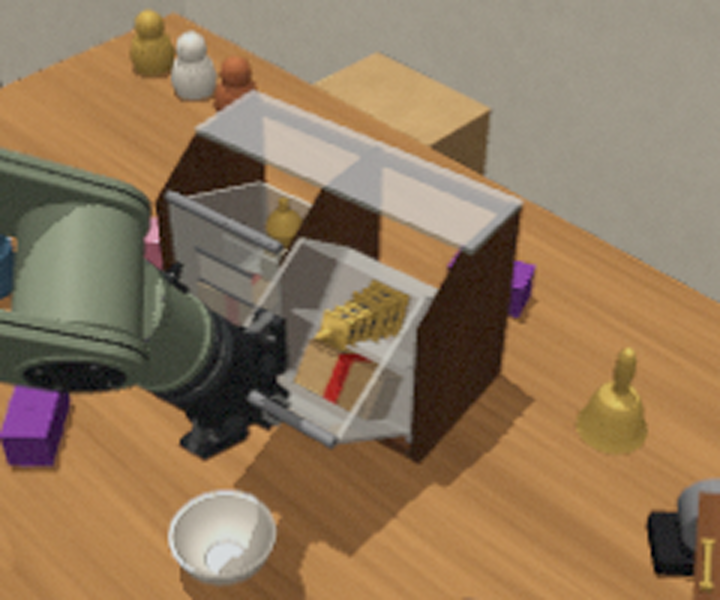

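step_arm:
  commands:
    - [[-0.06,0,-0.03],[0,0,0],255]
    - [[0,0,-0.03],[0,0,0],255]
    - [[0,0,0],[0,0,0],255]
    - [[0,0,0],[0,0,0],255]

```text
t: 8.18
ee_pos: [0.4572, -0.0039, 0.1157]
orientation: [-0.07, 0.976, 0.131]
ft_force: [10.2, 0.8, -7.9]
gripper_width: 0.0112
```

step_arm:
  commands:
    - [[0.02,0,-0.04],[0,0,0],255]
    - [[0.01,0,-0.04],[0,0,0],255]
    - [[0,0,0],[0,0,0],255]

```text
t: 8.43
ee_pos: [0.4564, -0.004, 0.1145]
orientation: [-0.069, 0.973, 0.131]
ft_force: [4.4, 4.3, 3.9]
gripper_width: 0.0107
```

step_arm:
  commands:
    - [[0,0,0],[0,0,0],150]
    - [[0,0,0],[0,0,0],150]
    - [[0,0,0],[0,0,0],150]
    - [[0,0,0],[0,0,0],150]

```text
t: 8.77
ee_pos: [0.4525, -0.0032, 0.1102]
orientation: [-0.068, 0.981, 0.132]
ft_force: [-0.2, -0.3, -0.2]
gripper_width: 0.0354
```

step_arm:
  commands:
    - [[-0.4,0,0],[0,0,0],150]
    - [[-0.8,0,0],[0,0,0],150]
    - [[-0.8,0,0],[0,0,0],150]
    - [[-0.7,0,0],[0,0,0],150]
    - [[-0.3,0,0],[0,0.9,0],150]

```text
t: 9.18
ee_pos: [0.3845, -0.0143, 0.2124]
orientation: [-0.075, 1.055, 0.123]
ft_force: [0.4, -0.4, 0.2]
gripper_width: 0.0352
```

Run:
```python
from plan import *
s=env.observe(); print(s["t"],s["ee_pos"],s["joint_positions"].round(2),s["gripper_width"],s["ft_force"])
for n in("side","top"):
    p=imaging.read_camera(n); save(p,n+"_p3.png",(240,130,400,260) if n=="side" else (220,130,370,250),5)
    for o in("pagoda","bin_right_rim"):
        for q in cut_out(p,o)[:2]: print(n,o,q["score"],q["position"],q["mask"].sum())
```

```text
9.1833 [ 0.38448617 -0.01429354  0.21240494] [-0.53 -0.62  2.34  0.36  1.04 -0.79] 0.03523702877703901 [ 0.39766155 -0.41600385  0.21658224]
side pagoda 0.71 [205.1, 323.6] 405
side pagoda 0.39 [217.9, 301.6] 2675
side bin_right_rim 0.59 [213.7, 305.8] 2579
top pagoda 0.72 [209.8, 315.1] 217
top bin_right_rim 0.97 [222.3, 318.7] 2817
```

View pics/side_p3.png

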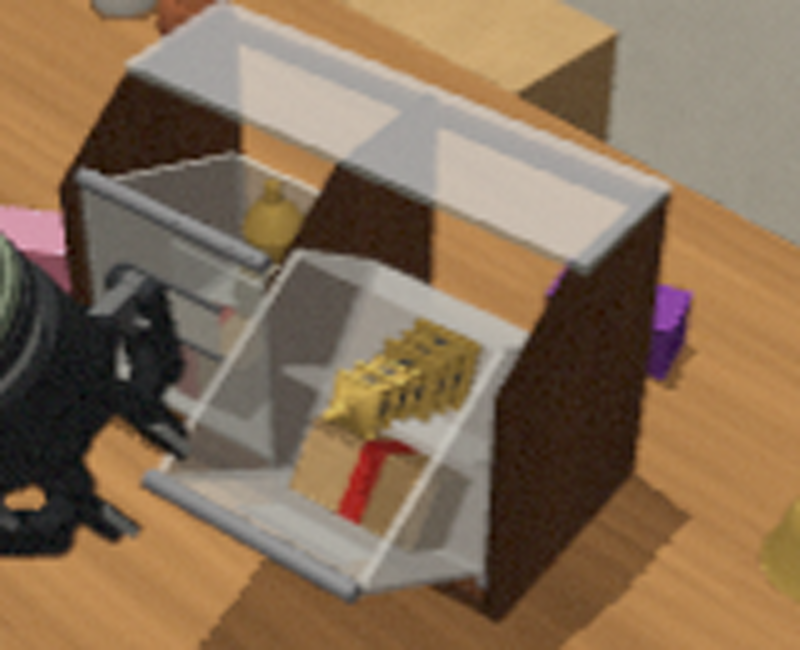

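View pics/top_p3.png

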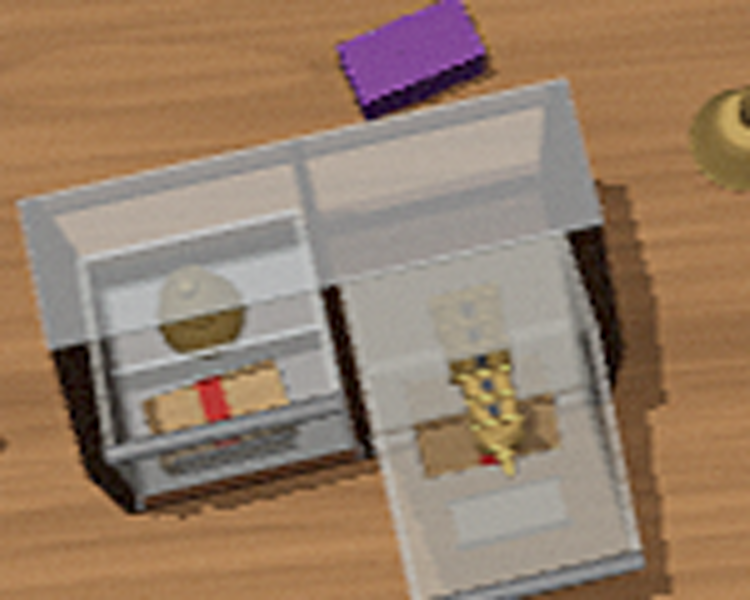

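```bash
cat > pag.py <<'E'
from plan import *
from scipy.optimize import minimize
def sq(h,z): return [(sx*h,sy*h,z) for sx in(-1,1) for sy in(-1,1)]
parts=[sq(.021,0)+sq(.021,.008)]+[sq(.019,.008),]  # filled below
segs=[(.021,0,.021,.008),(.019,.014,.019,.042),(.015,.042,.015,.092),(.015,.092,.003,.108),(.003,.105,.002,.12)]
segs[1]=(.018,.008,.019,.042)
def Rp(tilt,az,yaw):
    # rack frame; tilt toward -x about y, az about vertical, yaw about own axis
    return Rot.from_euler("z",xr[2]+az)*Rot.from_euler("y",-tilt)*Rot.from_euler("z",yaw)
def sil(p,o,R):
    im=np.zeros((400*4,640*4),np.uint8)
    for a,z0,b,z1 in segs:
        X=R.apply(np.array(sq(a,z0)+sq(b,z1)))+o
        h=cv2.convexHull(((proj(p,X)+.5)*4-.5).round().astype(np.int32)); cv2.fillConvexPoly(im,h,255)
    return cv2.resize(im,(640,400),interpolation=cv2.INTER_AREA)/255.
def base(x,z,th,y):
    return rw((-.072+x*np.cos(th)-z*np.sin(th),-.075+y,.028+x*np.sin(th)+z*np.cos(th)))
E
python3 - <<'E'
from pag import *
S=imaging.read_camera("side");T=imaging.read_camera("top")
ms=cut_out(S,"pagoda")[0]["mask"]; mt=cut_out(T,"pagoda")[0]["mask"]
import pickle; pickle.dump((S,T,ms,mt),open("pg.pkl","wb"))
def cost(v,full=False):
    x,z,y,psi,az,yaw=v*np.array([.01,.01,.01,.1,.1,.1])
    o=base(x,z,.92,y);R=Rp(.92+psi,az,yaw)
    a=sil(S,o,R);b=sil(T,o,R)
    c=1-np.minimum(a,ms).sum()/np.maximum(a,ms).sum()
    bb=b.copy(); 
    c2=1-np.minimum(b,mt).sum()/np.maximum(b,mt).sum()
    if full: return o,R,c,c2
    return c+.6*c2+.02*((x-.09)/.01)**2+.02*((z-.008)/.008)**2+.02*(az/.1)**2+.01*(yaw/.1)**2+.01*((psi-.17)/.15)**2
best=None
for y in(-1.,0,1.):
    r=minimize(cost,[9,.8,y,1.7,0,0],method="Nelder-Mead",options=dict(maxiter=900,initial_simplex=np.vstack([[9,.8,y,1.7,0,0]]+[np.array([9,.8,y,1.7,0,0])+d for d in np.diag([1,.5,1,1,1,1])])))
    print(r.x.round(2),r.fun)
    if best is None or r.fun<best.fun: best=r
o,R,c,c2=cost(best.x,True); print(o,c,c2,"axis",R.apply([0,0,1]),"grip",R.apply([0,0,.067])+o)
pickle.dump((best.x,o,R.as_matrix()),open("pagpose.pkl","wb"))
for n,p,box,m in(("side",S,(280,170,360,230),ms),("top",T,(280,170,360,230),mt)):
    a=(sil(p,o,R)>.5).astype(np.uint8)
    im=p["pixels"][:,:,::-1].copy(); im=im[box[1]:box[3],box[0]:box[2]]; im=cv2.resize(im,None,fx=8,fy=8,interpolation=cv2.INTER_CUBIC)
    for q,col in((a,(0,255,0)),(m.astype(np.uint8),(0,0,255))):
        q=cv2.resize(q[box[1]:box[3],box[0]:box[2]],None,fx=8,fy=8,interpolation=cv2.INTER_NEAREST)
        cs,_=cv2.findContours(q,cv2.RETR_EXTERNAL,cv2.CHAIN_APPROX_NONE); cv2.drawContours(im,cs,-1,col,1)
    cv2.imwrite(f"pics/{n}_fit.png",im)
E
```

```text
[ 9.75  0.72  0.17  2.18  0.47 -0.56] 0.4545390055811257
[ 9.99  0.84 -0.13  2.39  0.17 -0.49] 0.4503488656756657
[ 9.92  0.73 -0.05  2.31  0.23  0.17] 0.4444011212907876
[0.62116254 0.02139213 0.11139281] 0.11510515654207432 0.5151453655093308 axis [-0.90074331 -0.14918966  0.40792638] grip [0.56081274 0.01139642 0.13872388]
```

View pics/side_fit.png

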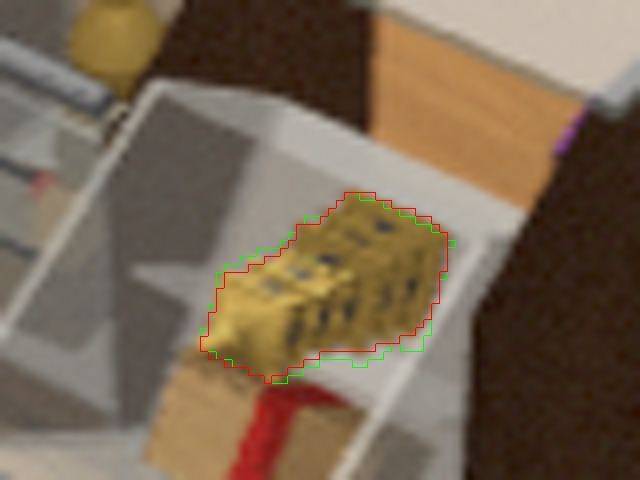

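View pics/top_fit.png

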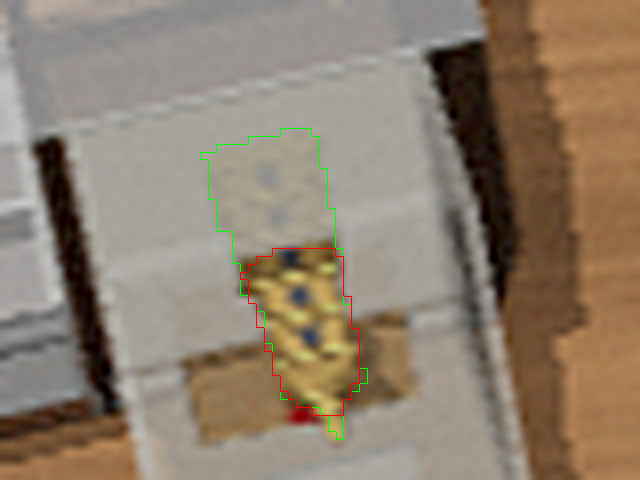

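```bash
cat > g.py <<'E'
from pag import *
_,o,Rg=pickle.load(open("pagpose.pkl","rb"))
R=ori("r",.1,1,"y"); G=o+.074*Rg[:,2]+.013*R[:,0]
E
python3 - <<'E'
from g import *
print(G); s=env.observe()
delta(G-.1*R[:,0],R); rows(G-.1*R[:,0],R,20)
E
```

```text
[0.55579255 0.0105341  0.12864431]
shift [ 1.52 -0.04  3.77] turn [-17.72   3.7    3.61] tool x [ 0.48  0.07 -0.87] z [0.87 0.12 0.49]
[[0.08, -0.0, 0.19], [-0.89, 0.19, 0.18]]
[[0.07, -0.02, 0.19], [-0.89, 0.19, 0.18]]
[[0.07, -0.03, 0.19], [-0.89, 0.19, 0.18]]
[[0.07, -0.05, 0.19], [-0.89, 0.19, 0.18]]
[[0.06, -0.06, 0.18], [-0.89, 0.19, 0.18]]
[[0.06, -0.08, 0.18], [-0.89, 0.19, 0.18]]
[[0.05, -0.09, 0.17], [-0.89, 0.19, 0.18]]
[[0.05, -0.11, 0.17], [-0.89, 0.19, 0.18]]
[[0.04, -0.12, 0.16], [-0.89, 0.19, 0.18]]
[[0.04, -0.13, 0.15], [-0.89, 0.19, 0.18]]
[[0.04, -0.14, 0.14], [-0.89, 0.19, 0.18]]
[[0.03, -0.16, 0.13], [-0.89, 0.19, 0.18]]
[[0.03, -0.17, 0.12], [-0.89, 0.19, 0.18]]
[[0.02, -0.17, 0.1], [-0.89, 0.19, 0.18]]
[[0.02, -0.18, 0.09], [-0.89, 0.19, 0.18]]
[[0.01, -0.19, 0.07], [-0.89, 0.19, 0.18]]
[[0.01, -0.19, 0.06], [-0.89, 0.19, 0.18]]
[[0.01, -0.2, 0.05], [-0.89, 0.19, 0.18]]
[[0.0, -0.2, 0.03], [-0.89, 0.19, 0.18]]
[[-0.0, -0.2, 0.01], [-0.89, 0.19, 0.18]]
```

step_arm:
  commands:
    - [[0.08,0,0.19],[-0.89,0.19,0.18],80]
    - [[0.07,-0.02,0.19],[-0.89,0.19,0.18],80]
    - [[0.07,-0.03,0.19],[-0.89,0.19,0.18],80]
    - [[0.07,-0.05,0.19],[-0.89,0.19,0.18],80]
    - [[0.06,-0.06,0.18],[-0.89,0.19,0.18],80]

```text
t: 10.1
ee_pos: [0.4272, -0.007, 0.214]
orientation: [-0.393, 1.111, 0.41]
ft_force: [-0.5, -0.4, -0.4]
gripper_width: 0.0587
```

step_arm:
  commands:
    - [[0.06,-0.08,0.18],[-0.89,0.19,0.18],80]
    - [[0.05,-0.09,0.17],[-0.89,0.19,0.18],80]
    - [[0.05,-0.11,0.17],[-0.89,0.19,0.18],80]
    - [[0.04,-0.12,0.16],[-0.89,0.19,0.18],80]
    - [[0.04,-0.13,0.15],[-0.89,0.19,0.18],80]

```text
t: 10.52
ee_pos: [0.4672, -0.0013, 0.2193]
orientation: [-0.714, 1.129, 0.688]
ft_force: [-0.4, -0.7, -1.0]
gripper_width: 0.0586
```

step_arm:
  commands:
    - [[0.04,-0.14,0.14],[-0.89,0.19,0.18],80]
    - [[0.03,-0.16,0.13],[-0.89,0.19,0.18],80]
    - [[0.03,-0.17,0.12],[-0.89,0.19,0.18],80]
    - [[0.02,-0.17,0.1],[-0.89,0.19,0.18],80]
    - [[0.02,-0.18,0.09],[-0.89,0.19,0.18],80]

```text
t: 10.93
ee_pos: [0.5074, 0.0046, 0.224]
orientation: [-1.039, 1.115, 0.966]
ft_force: [0.8, 0.5, 0.0]
gripper_width: 0.0587
```

step_arm:
  commands:
    - [[0.01,-0.19,0.07],[-0.89,0.19,0.18],80]
    - [[0.01,-0.19,0.06],[-0.89,0.19,0.18],80]
    - [[0.01,-0.2,0.05],[-0.89,0.19,0.18],80]
    - [[0,-0.2,0.03],[-0.89,0.19,0.18],80]
    - [[0,-0.2,0.01],[-0.89,0.19,0.18],80]

```text
t: 11.35
ee_pos: [0.5472, 0.01, 0.2287]
orientation: [-1.365, 1.065, 1.244]
ft_force: [0.4, 0.4, -1.3]
gripper_width: 0.0584
```

Run:
```python
from g import *
s=env.observe(); print(s["t"],s["ee_pos"],s["joint_positions"].round(2),s["gripper_width"])
delta(G,R)
p=imaging.read_camera("wrist"); save(p,"wrist_g.png",pts=proj(p,[o+k*Rg[:,2] for k in(.0,.074,.12)]+[G]))
```

```text
11.35 [0.54719017 0.01001921 0.22872781] [-0.15  0.09  1.69  0.02  1.27 -1.88] 0.05843291308427464
shift [2.51 0.02 0.01] turn [ 0.12 -0.11 -0.05] tool x [ 0.1  0.  -1. ] z [-0.15  0.99 -0.01]
```

View pics/wrist_g.png

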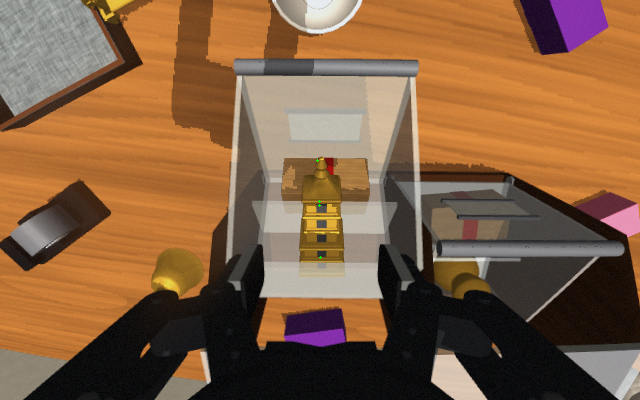

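step_arm:
  commands:
    - [[0.6,0,0],[0.1,-0.1,0],80]
    - [[0.6,0,0],[0,0,0],80]
    - [[0.6,0.02,0],[0,0,0],80]
    - [[0.4,0,0],[0,0,0],80]
    - [[0.3,0,0],[0,0,0],80]

```text
t: 11.82
ee_pos: [0.554, 0.011, 0.1272]
orientation: [-1.346, 1.066, 1.241]
ft_force: [-0.8, 0.4, 0.5]
gripper_width: 0.0587
```

step_arm:
  commands:
    - [[0,0,0],[0,0,0],80]
    - [[0,0,0],[0,0,0],80]

```text
t: 11.98
ee_pos: [0.5554, 0.0107, 0.1297]
orientation: [-1.348, 1.065, 1.239]
ft_force: [-0.1, -0.4, 0.1]
gripper_width: 0.0583
```

Run:
```python
from g import *
s=env.observe(); print(s["t"],s["ee_pos"],s["ft_force"],s["gripper_width"])
delta(G,R)
p=imaging.read_camera("side"); save(p,"side_g.png",(240,130,400,260),5)
p=imaging.read_camera("wrist"); save(p,"wrist_g2.png")
```

```text
11.9833 [0.55540232 0.01066505 0.12974778] [-0.14105219 -0.38955623  0.11298956] 0.05830067550089355
shift [ 0.03 -0.01 -0.  ] turn [-0.04 -0.   -0.04] tool x [ 0.1   0.01 -1.  ] z [-0.14  0.99 -0.  ]
```

View pics/side_g.png

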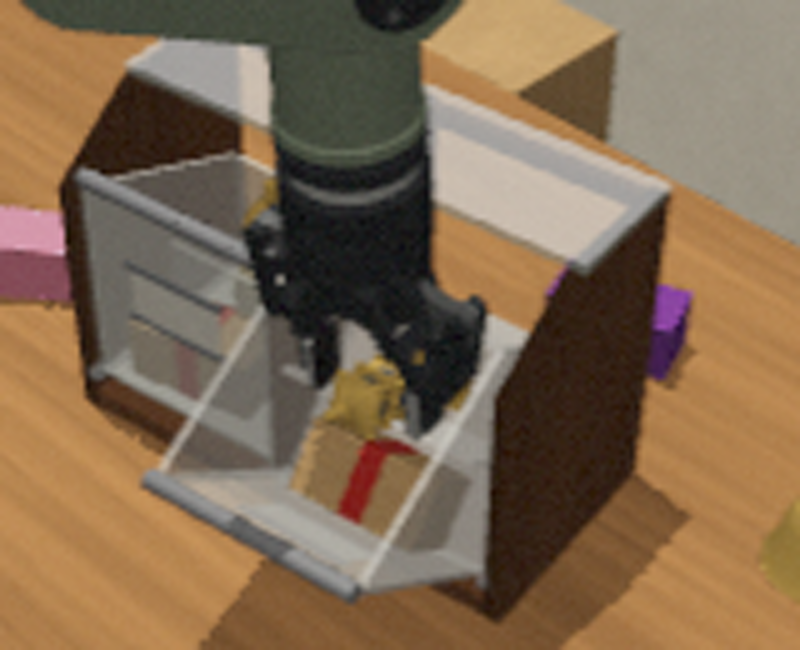

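View pics/wrist_g2.png

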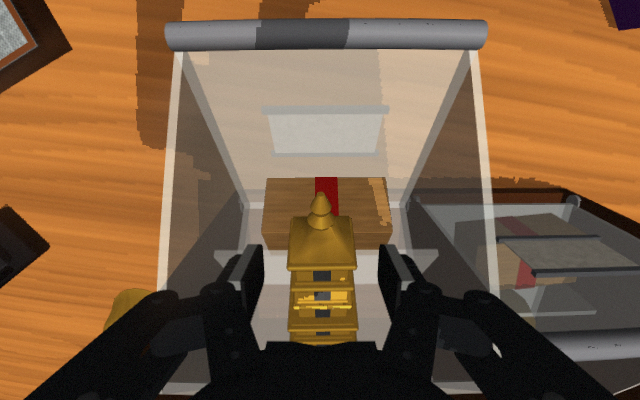

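Run:
```python
from g import *
p=imaging.read_camera("wrist"); print(proj(p,[o+k*Rg[:,2] for k in(0,.042,.063,.074,.085,.092,.12)]).round(0).tolist())
s=env.observe(); R1=Rot.from_rotvec(s["orientation"]).as_matrix(); print(proj(p,[s["ee_pos"]-d*R1[:,0]+e*R1[:,1] for d in (0,.01,.019,.03) for e in(-.011,.011)]).round(0).tolist())
```

```text
[[321.0, 322.0], [320.0, 293.0], [318.0, 274.0], [318.0, 263.0], [317.0, 250.0], [317.0, 241.0], [314.0, 198.0]]
[[317.0, 275.0], [317.0, 238.0], [317.0, 286.0], [317.0, 246.0], [317.0, 296.0], [317.0, 254.0], [317.0, 311.0], [317.0, 266.0]]
```

step_arm:
  commands:
    - [[0.02,-0.1,0],[0,0,0],255]
    - [[0,0,0],[0,0,0],255]
    - [[0,0,0],[0,0,0],255]
    - [[0,0,0],[0,0,0],255]
    - [[0,0,0],[0,0,0],255]
  squeeze: 60

```text
t: 12.55
ee_pos: [0.5612, 0.0109, 0.1317]
orientation: [-1.352, 1.062, 1.235]
ft_force: [-0.1, 0.2, 4.8]
gripper_width: 0.0292
```

step_arm:
  commands:
    - [[0,0,0],[0,0,0],255]
    - [[0,0,0],[0,0,0],255]

```text
t: 12.72
ee_pos: [0.5612, 0.0109, 0.1317]
orientation: [-1.352, 1.062, 1.235]
ft_force: [-0.3, -0.3, 5.5]
gripper_width: 0.0291
```

step_arm:
  commands:
    - [[-0.14,0.14,0],[0,0,0],255]
    - [[-0.2,0.22,0],[0,0,0],255]
    - [[-0.2,0.22,0],[0,0,0],255]
    - [[-0.2,0.22,0],[0,0,0],255]

```text
t: 13.05
ee_pos: [0.5231, 0.0066, 0.1553]
orientation: [-1.347, 1.066, 1.242]
ft_force: [-0.2, 0.2, -3.1]
gripper_width: 0.029
```

step_arm:
  commands:
    - [[-0.27,0.29,0],[0,0,0],255]
    - [[-0.27,0.29,0],[0,0,0],255]
    - [[-0.27,0.29,0],[0,0,0],255]
    - [[-0.27,0.29,0],[0,0,0],255]

```text
t: 13.38
ee_pos: [0.4727, -0.0002, 0.1936]
orientation: [-1.347, 1.066, 1.242]
ft_force: [0.2, 0.5, -2.6]
gripper_width: 0.0287
```

Run:
```python
from g import *
s=env.observe(); print(s["t"],s["ee_pos"],s["ft_force"],s["gripper_width"],s["joint_positions"].round(2))
p=imaging.read_camera("side"); save(p,"side_h.png",(200,100,440,300),3)
```

```text
13.3833 [ 4.72734346e-01 -1.75424170e-04  1.93648444e-01] [ 0.2479682   0.5088961  -2.62612558] 0.02869708117886871 [-0.21 -0.04  1.89  0.03  1.2  -1.93]
```

View pics/side_h.png

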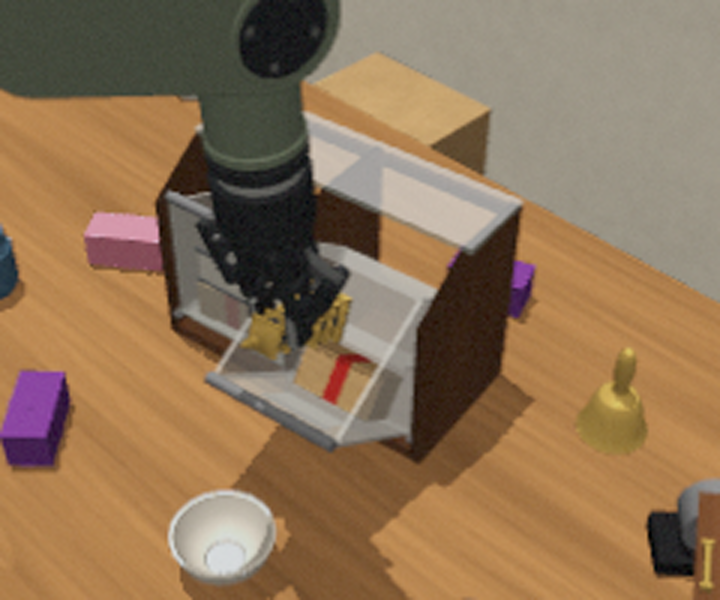

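step_arm:
  commands:
    - [[-0.5,0.2,0],[0,0,0],255]
    - [[-0.7,0.2,-0.3],[0,0,0],255]
    - [[-0.5,0,-0.7],[0,0,0],255]
    - [[-0.2,0,-0.8],[0,0,0],255]
    - [[-0.1,0,-0.8],[0,0,0],255]

```text
t: 13.85
ee_pos: [0.4661, -0.1074, 0.2744]
orientation: [-1.352, 1.062, 1.237]
ft_force: [1.1, 0.3, -2.8]
gripper_width: 0.029
```

step_arm:
  commands:
    - [[0,0,-0.6],[0,0,0],255]
    - [[0,0,0],[0,0,0],255]
    - [[0,0,0],[0,0,0],255]

```text
t: 14.1
ee_pos: [0.4685, -0.131, 0.2716]
orientation: [-1.345, 1.066, 1.239]
ft_force: [-0.6, 0.4, -2.7]
gripper_width: 0.0286
```

Run:
```python
from g import *
s=env.observe(); print(s["t"],s["ee_pos"],s["ft_force"],s["gripper_width"],s["joint_positions"].round(2))
for n in("side","top"):
    p=imaging.read_camera(n); q=cut_out(p,"pagoda"); print(n,[(x["score"],x["position"],x["mask"].sum()) for x in q])
    c=proj(p,[s["ee_pos"]])[0].astype(int); x0=int(np.clip(c[0]-80,0,480));y0=int(np.clip(c[1]-60,0,280)); print(x0,y0)
    save(p,n+"_h2.png",(x0,y0,x0+160,y0+120),5)
p=imaging.read_camera("wrist"); save(p,"wrist_h2.png")
```

```text
14.1 [ 0.46846521 -0.13100145  0.27161174] [-0.56538373  0.36802062 -2.67416161] 0.028583262247543442 [-0.49 -0.08  1.76  0.06  1.38 -2.2 ]
side [(0.56, [214.5, 330.0], np.int64(306))]
253 155
top [(0.58, [210.2, 262.1], np.int64(268)), (0.47, [211.1, 363.3], np.int64(77))]
295 169
```

View pics/side_h2.png

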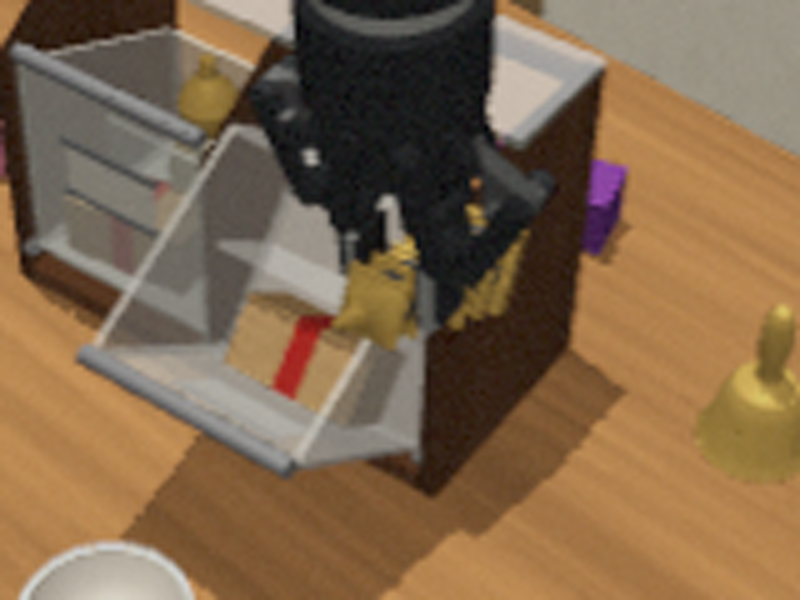

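View pics/wrist_h2.png

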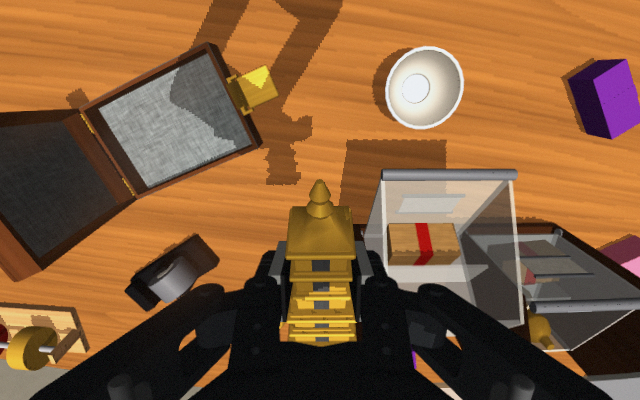

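Run:
```python
from g import *
from scipy.optimize import least_squares
p=imaging.read_camera("wrist"); s=env.observe(); R1=Rot.from_rotvec(s["orientation"]).as_matrix()
q=cut_out(p,"pagoda"); print([(x["score"],x["position"],x["mask"].sum()) for x in q])
save(p,"wrist_h3.png",(240,160,400,360),4) 
def pts(v):
    be,h,g,ze=v
    ax=np.cos(be)*R1[:,1]-np.sin(be)*R1[:,0]   # axis: toward tool +y, up (-x)
    up=-np.sin(be)*R1[:,1]-np.cos(be)*R1[:,0]
    c=s["ee_pos"]-h*R1[:,0]
    f=lambda z,u,w:c+(z-g)*ax+u*up+w*R1[:,2]
    return np.array([f(.12,0,0),f(ze,.015,.015),f(ze,.015,-.015),f(ze,-.015,.015),f(ze,-.015,-.015)]),ax,f
obs=np.array([(320,180),(355,258),(287,258),(350,207),(290,207)])
def res(v): 
    P=proj(p,pts(v)[0]); 
    return np.r_[(P-obs).ravel(),(v[3]-.092)/.002,(v[2]-.070)/.006]
r=least_squares(res,[.4,.012,.07,.092],x_scale=[.1,.01,.01,.01]); print(r.x,res(r.x).round(1)); print("axis world",pts(r.x)[1])
f=pts(r.x)[2]; print(proj(p,[f(0,.021,.021),f(0,.021,-.021),f(.008,.021,0)]))
```

```text
[(0.96, [271.4, 320.0], np.int64(9240))]
[5.14395824e-01 3.64310696e-04 6.61374775e-02 8.84213463e-02] [-3.6  0.6 -4.  -0.5 -4.6 -0.5 -3.1  0.3 -2.4  0.2 -1.8 -0.6]
axis world [-0.90563682 -0.12708114  0.40456437]
[[350.54600603 342.35061101]
 [285.02266308 342.3243764 ]
 [317.70896812 337.94171097]]
```

View pics/wrist_h3.png

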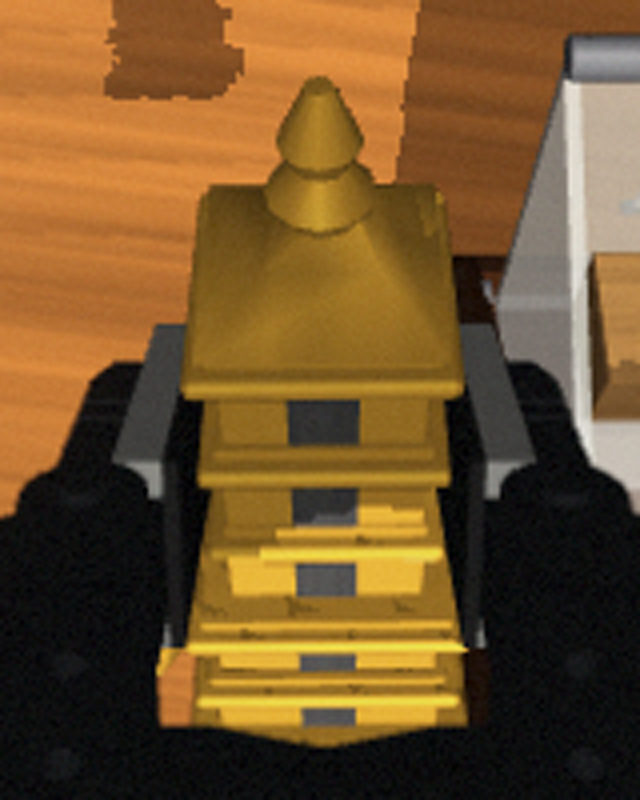

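```bash
cat > pl.py <<'E'
from g import *
s=env.observe(); R1=Rot.from_rotvec(s["orientation"]).as_matrix()
PITCH=.1+.417
RC=ori("c",PITCH,1,"y")
E
python3 - <<'E'
from pl import *
print("pitch now",np.arccos(-R1[2,0]),R1[:,0])
W1=cw((-.055,0,.16)); delta(W1,RC); rows(W1,RC,16)
E
```

```text
pitch now 0.09814794707313737 [ 0.09712006  0.01303157 -0.99518736]
shift [ 2.67  1.68 -3.44] turn [12.98  4.12 -4.22] tool x [ 0.1   0.01 -1.  ] z [-0.14  0.99 -0.  ]
[[0.17, 0.11, -0.21], [0.81, 0.26, -0.26]]
[[0.17, 0.09, -0.22], [0.81, 0.26, -0.26]]
[[0.17, 0.08, -0.22], [0.81, 0.26, -0.26]]
[[0.18, 0.07, -0.22], [0.81, 0.26, -0.26]]
[[0.18, 0.06, -0.22], [0.81, 0.26, -0.26]]
[[0.18, 0.05, -0.22], [0.81, 0.26, -0.26]]
[[0.19, 0.04, -0.22], [0.81, 0.26, -0.26]]
[[0.19, 0.02, -0.22], [0.81, 0.26, -0.26]]
[[0.2, 0.01, -0.22], [0.81, 0.26, -0.26]]
[[0.2, 0.0, -0.21], [0.81, 0.26, -0.26]]
[[0.21, -0.01, -0.21], [0.81, 0.26, -0.26]]
[[0.21, -0.02, -0.2], [0.81, 0.26, -0.26]]
[[0.22, -0.03, -0.2], [0.81, 0.26, -0.26]]
[[0.22, -0.03, -0.19], [0.81, 0.26, -0.26]]
[[0.23, -0.04, -0.18], [0.81, 0.26, -0.26]]
[[0.23, -0.05, -0.17], [0.81, 0.26, -0.26]]
```

step_arm:
  commands:
    - [[0.17,0.11,-0.21],[0.81,0.26,-0.26],255]
    - [[0.17,0.09,-0.22],[0.81,0.26,-0.26],255]
    - [[0.17,0.08,-0.22],[0.81,0.26,-0.26],255]
    - [[0.18,0.07,-0.22],[0.81,0.26,-0.26],255]

```text
t: 14.78
ee_pos: [0.4604, -0.1661, 0.2446]
orientation: [-1.229, 1.179, 0.925]
ft_force: [-0.8, 0.0, -3.6]
gripper_width: 0.0288
```

step_arm:
  commands:
    - [[0.18,0.06,-0.22],[0.81,0.26,-0.26],255]
    - [[0.18,0.05,-0.22],[0.81,0.26,-0.26],255]
    - [[0.19,0.04,-0.22],[0.81,0.26,-0.26],255]
    - [[0.19,0.02,-0.22],[0.81,0.26,-0.26],255]

```text
t: 15.12
ee_pos: [0.4507, -0.2018, 0.2162]
orientation: [-1.093, 1.267, 0.616]
ft_force: [-0.4, -0.0, -3.2]
gripper_width: 0.0286
```

step_arm:
  commands:
    - [[0.2,0.01,-0.22],[0.81,0.26,-0.26],255]
    - [[0.2,0,-0.21],[0.81,0.26,-0.26],255]
    - [[0.21,-0.01,-0.21],[0.81,0.26,-0.26],255]
    - [[0.21,-0.02,-0.2],[0.81,0.26,-0.26],255]

```text
t: 15.45
ee_pos: [0.4419, -0.2383, 0.1879]
orientation: [-0.944, 1.33, 0.31]
ft_force: [-1.0, 0.7, -3.4]
gripper_width: 0.0287
```

step_arm:
  commands:
    - [[0.22,-0.03,-0.2],[0.81,0.26,-0.26],255]
    - [[0.22,-0.03,-0.19],[0.81,0.26,-0.26],255]
    - [[0.23,-0.04,-0.18],[0.81,0.26,-0.26],255]
    - [[0.23,-0.05,-0.17],[0.81,0.26,-0.26],255]

```text
t: 15.78
ee_pos: [0.4325, -0.2744, 0.1594]
orientation: [-0.783, 1.367, 0.008]
ft_force: [0.2, -0.5, -2.5]
gripper_width: 0.0288
```

Run:
```python
from pl import *
print(s["t"],s["ee_pos"],s["ft_force"],s["gripper_width"],s["joint_positions"].round(2)); delta(cw((-.055,0,.16)),RC)
for n in("side","top"):
    p=imaging.read_camera(n); c=proj(p,[s["ee_pos"]])[0].astype(int); x0=int(np.clip(c[0]-80,0,480));y0=int(np.clip(c[1]-60,0,280))
    save(p,n+"_w.png",(x0,y0,x0+160,y0+120),5)
```

```text
15.7833 [ 0.4325064  -0.27440122  0.15935213] [ 0.20275239 -0.47263997 -2.4527925 ] 0.02883543659084585 [-0.6  -0.08  2.1  -0.35  0.68 -0.9 ]
shift [-0.02  0.    0.01] turn [-0.01 -0.07 -0.02] tool x [ 0.24 -0.43 -0.87] z [ 0.87  0.5  -0.  ]
```

View pics/side_w.png

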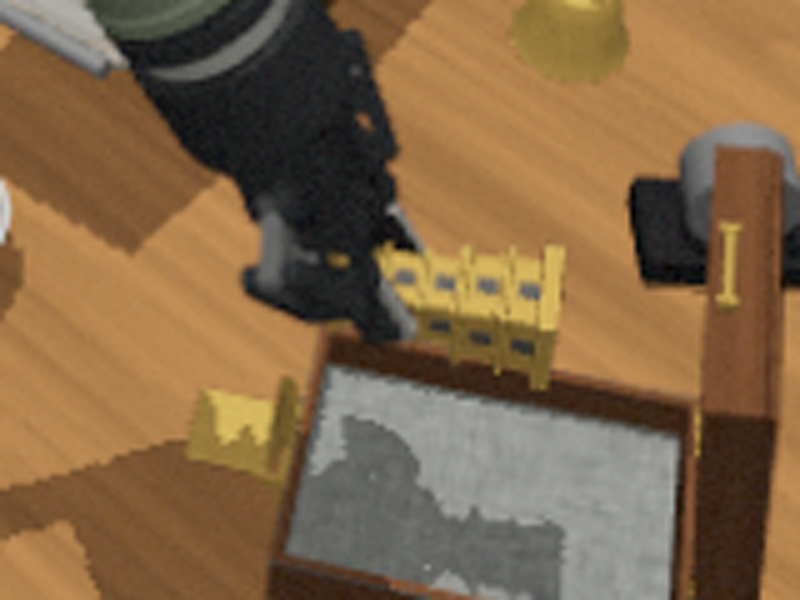

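View pics/top_w.png

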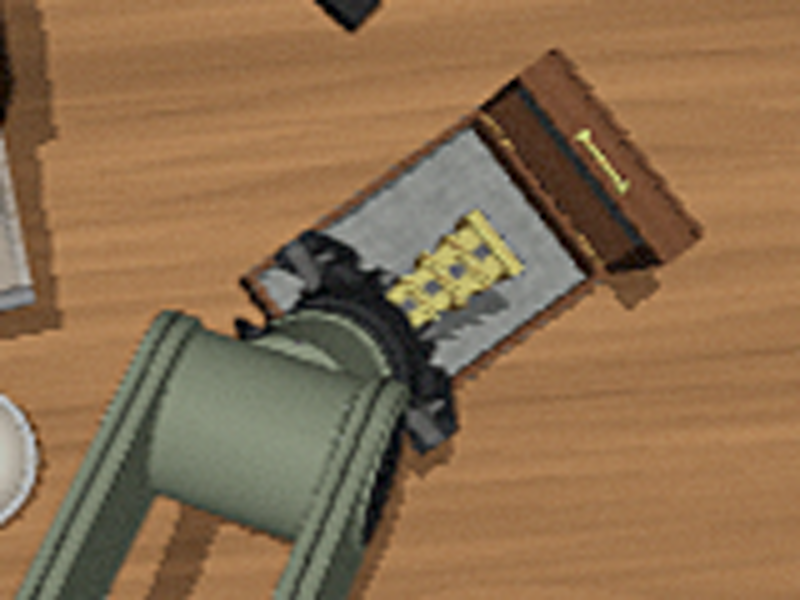

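Run:
```python
from pl import *
from scipy.optimize import least_squares
S=imaging.read_camera("side");T=imaging.read_camera("top")
def off(p):
    c=proj(p,[s["ee_pos"]])[0].astype(int); return np.array([int(np.clip(c[0]-80,0,480)),int(np.clip(c[1]-60,0,280))])
oS,oT=off(S),off(T)
m=lambda c,o:(np.array(c)+.5)/5-.5+o
# tool-frame: base dir
def f(v,z,u,w):
    e,h,g=v; ax=np.cos(e)*R1[:,1]-np.sin(e)*R1[:,0]; up=np.cross(R1[:,2],ax)
    if up[2]<0: up=-up
    return s["ee_pos"]-h*R1[:,0]+(z-g)*ax+u*up+w*R1[:,2]
ob=[(S,m((565,246),oS),0,.021,.021),(S,m((548,388),oS),0,-.021,-.021),(S,m((530,385),oS),.008,-.021,-.021),(S,m((546,245),oS),.008,.021,.021),
(T,m((478,209),oT),.004,.021,.021),(T,m((524,270),oT),.0,.021,-.021)]
def res(v): return np.r_[np.concatenate([proj(p,[f(v,z,u,w)])[0]-q for p,q,z,u,w in ob]),(v[0]-.51)/.05]
r=least_squares(res,[.5,.004,.067]); print(r.x,res(r.x).round(1)); b=f(r.x,0,0,0); t=f(r.x,.12,0,0); print(b,t,(b-t)/.12)
```

```text
[0.4604885  0.01064949 0.0678659 ] [ 0.2  0.1 -0.4  0.3 -0.7  0.2  0.1 -0.4 -0.4 -0.1  1.  -0.9 -1. ]
[ 0.46295705 -0.32736572  0.17015786] [ 0.40244001 -0.22391732  0.16414819] [ 0.50430861 -0.86207005  0.05008056]
```

step_arm:
  commands:
    - [[0.6,0.03,0],[0,0,0],255]
    - [[0.6,0.03,0],[0,0,0],255]
    - [[0.6,0.03,0],[0,0,0],255]
    - [[0.5,0.03,0],[0,0,0],255]
    - [[0.5,0.03,0],[0,0,0],255]

```text
t: 16.4
ee_pos: [0.4587, -0.319, 0.0597]
orientation: [-0.788, 1.365, 0.01]
ft_force: [0.7, 0.2, -2.0]
gripper_width: 0.0291
```

step_arm:
  commands:
    - [[0.4,0.03,0],[0,0,0],255]
    - [[0,0,0],[0,0,0],255]
    - [[0,0,0],[0,0,0],255]

```text
t: 16.65
ee_pos: [0.461, -0.3243, 0.0449]
orientation: [-0.786, 1.367, 0.011]
ft_force: [-0.2, 0.2, -2.8]
gripper_width: 0.0289
```

Run:
```python
from pl import *
print(s["t"],s["ee_pos"],s["ft_force"],s["gripper_width"],s["joint_positions"].round(2)); delta(cw((0.003,0,.04)),RC)
for n in("side","top"):
    p=imaging.read_camera(n); c=proj(p,[s["ee_pos"]])[0].astype(int); x0=int(np.clip(c[0]-80,0,480));y0=int(np.clip(c[1]-60,0,280))
    save(p,n+"_w2.png",(x0,y0,x0+160,y0+120),5)
```

```text
16.65 [ 0.46102321 -0.32433229  0.04487109] [-0.21247044  0.16499293 -2.81328976] 0.028939459056767626 [-0.66  0.25  2.06 -0.5   0.4  -0.77]
shift [0.11 0.06 0.03] turn [ 0.03 -0.07 -0.03] tool x [ 0.24 -0.43 -0.87] z [ 0.86  0.5  -0.01]
```

View pics/side_w2.png

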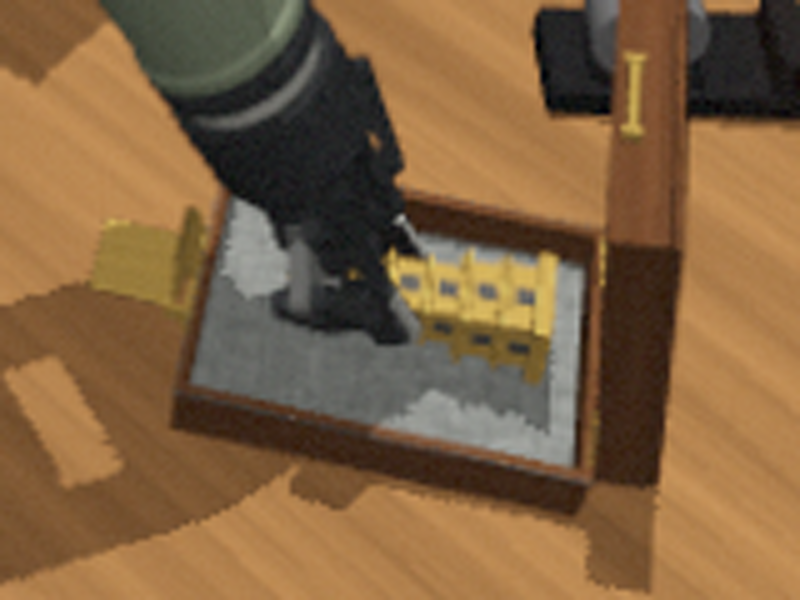

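View pics/top_w2.png

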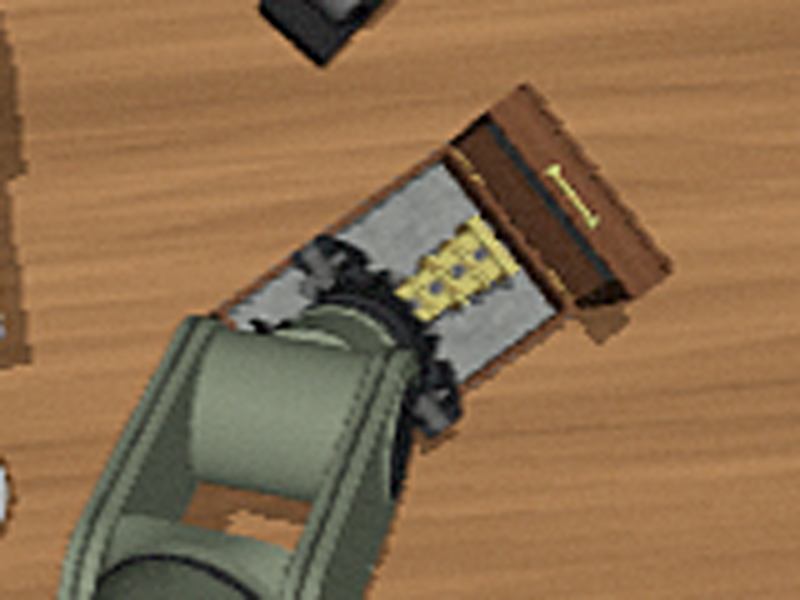

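step_arm:
  commands:
    - [[0.09,0.05,0],[0,0,0],255]
    - [[0.09,0.05,0],[0,0,0],255]
    - [[0.09,0.05,0],[0,0,0],255]
    - [[0,0,0],[0,0,0],255]

```text
t: 17.08
ee_pos: [0.4602, -0.3238, 0.0318]
orientation: [-0.786, 1.368, 0.011]
ft_force: [-0.4, 0.1, -3.7]
gripper_width: 0.0288
```

step_arm:
  commands:
    - [[0.04,0.025,0],[0,0,0],255]
    - [[0.04,0.025,0],[0,0,0],255]
    - [[0,0,0],[0,0,0],255]

```text
t: 17.33
ee_pos: [0.4605, -0.3241, 0.0283]
orientation: [-0.786, 1.367, 0.011]
ft_force: [0.5, 0.9, -3.0]
gripper_width: 0.0287
```

step_arm:
  commands:
    - [[0.04,0.025,0],[0,0,0],255]
    - [[0.04,0.025,0],[0,0,0],255]
    - [[0,0,0],[0,0,0],255]

```text
t: 17.58
ee_pos: [0.4604, -0.324, 0.0245]
orientation: [-0.786, 1.367, 0.011]
ft_force: [0.1, 0.8, -1.6]
gripper_width: 0.0285
```

step_arm:
  commands:
    - [[0.02,0.012,0],[0,0,0],255]
    - [[0.02,0.012,0],[0,0,0],255]
    - [[0,0,0],[0,0,0],255]

```text
t: 17.83
ee_pos: [0.4605, -0.3241, 0.0229]
orientation: [-0.786, 1.367, 0.011]
ft_force: [-0.5, -0.2, -3.2]
gripper_width: 0.0291
```

step_arm:
  commands:
    - [[0.02,0.012,0],[0,0,0],255]
    - [[0.02,0.012,0],[0,0,0],255]
    - [[0,0,0],[0,0,0],255]

```text
t: 18.08
ee_pos: [0.4604, -0.324, 0.021]
orientation: [-0.786, 1.367, 0.01]
ft_force: [-0.1, 0.1, -3.0]
gripper_width: 0.0287
```

step_arm:
  commands:
    - [[0.02,0.012,0],[0,0,0],255]
    - [[0.01,0.006,0],[0,0,0],255]
    - [[0,0,0],[0,0,0],255]

```text
t: 18.33
ee_pos: [0.4607, -0.3242, 0.0203]
orientation: [-0.787, 1.366, 0.01]
ft_force: [-1.5, 2.4, 2.1]
gripper_width: 0.0294
```

step_arm:
  commands:
    - [[0.02,0.012,0],[0,0,0],255]
    - [[0,0,0],[0,0,0],255]
    - [[0,0,0],[0,0,0],255]

```text
t: 18.58
ee_pos: [0.4609, -0.3244, 0.0201]
orientation: [-0.787, 1.366, 0.009]
ft_force: [-5.5, 5.4, 9.3]
gripper_width: 0.0289
```

Run:
```python
from pl import *
print(s["t"],s["ee_pos"],s["ft_force"],s["torque"])
for n in("side","wrist"):
    p=imaging.read_camera(n)
    save(p,n+"_w3.png",(330,260,450,380) if n=="side" else (200,130,440,330),5 if n=="side" else 3)
```

```text
18.5833 [ 0.46091795 -0.32436516  0.02010041] [-5.52827305  5.4366709   9.30978391] [ 0.15105634  0.35302645 -0.17894968]
```

View pics/side_w3.png

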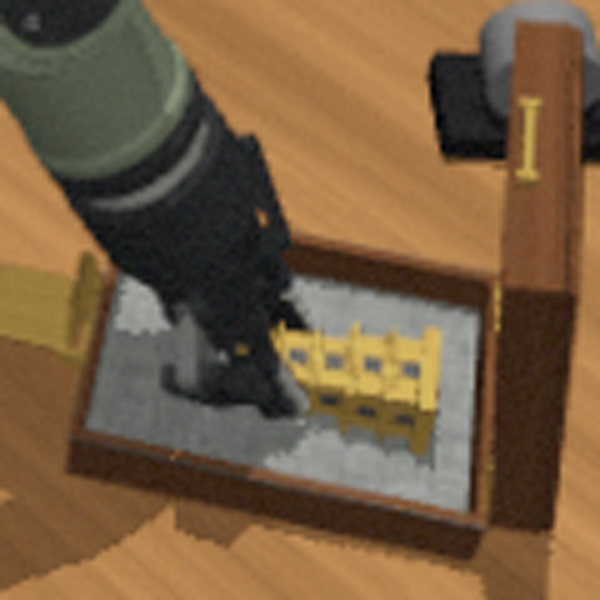

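View pics/wrist_w3.png

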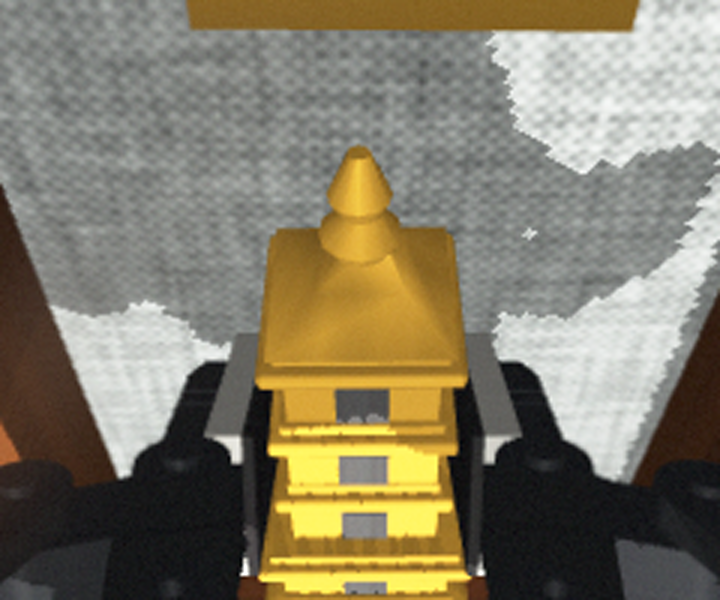

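step_arm:
  commands:
    - [[-0.015,-0.008,0],[0,0,0],255]
    - [[0,0,0],[0,0,0],255]
    - [[0,0,0],[0,0,0],255]
  squeeze: 30

```text
t: 18.93
ee_pos: [0.4609, -0.3243, 0.0202]
orientation: [-0.787, 1.366, 0.009]
ft_force: [-3.3, 3.1, 5.3]
gripper_width: 0.0287
```

step_arm:
  commands:
    - [[0,0,0],[0,0,0],130]
    - [[0,0,0],[0,0,0],100]
    - [[0,0,0],[0,0,0],80]
    - [[0,0,0],[0,0,0],80]
    - [[0,0,0],[0,0,0],80]

```text
t: 19.35
ee_pos: [0.4606, -0.3241, 0.0195]
orientation: [-0.786, 1.367, 0.01]
ft_force: [1.3, -0.6, 0.2]
gripper_width: 0.0587
```

step_arm:
  commands:
    - [[-0.3,0,0],[0,0,0],80]
    - [[-0.6,0,0],[0,0,0],80]
    - [[-0.8,0,0],[0,0,0],80]
    - [[-0.8,0,0],[0,0,0],80]
    - [[-0.8,0,0],[0,0,0],80]

```text
t: 19.77
ee_pos: [0.4275, -0.2666, 0.135]
orientation: [-0.785, 1.367, 0.011]
ft_force: [0.6, 0.3, 0.1]
gripper_width: 0.0589
```

Run:
```python
from pl import *
print(s["t"],s["ee_pos"],s["ft_force"],s["joint_positions"].round(2))
for n in("side","wrist"):
    p=imaging.read_camera(n)
    save(p,n+"_w4.png",(330,200,490,380) if n=="side" else None,4 if n=="side" else 1)
```

```text
19.7667 [ 0.42751124 -0.26663886  0.13495749] [0.61614873 0.27316874 0.10232032] [-0.59 -0.05  2.14 -0.38  0.63 -0.86]
```

View pics/side_w4.png

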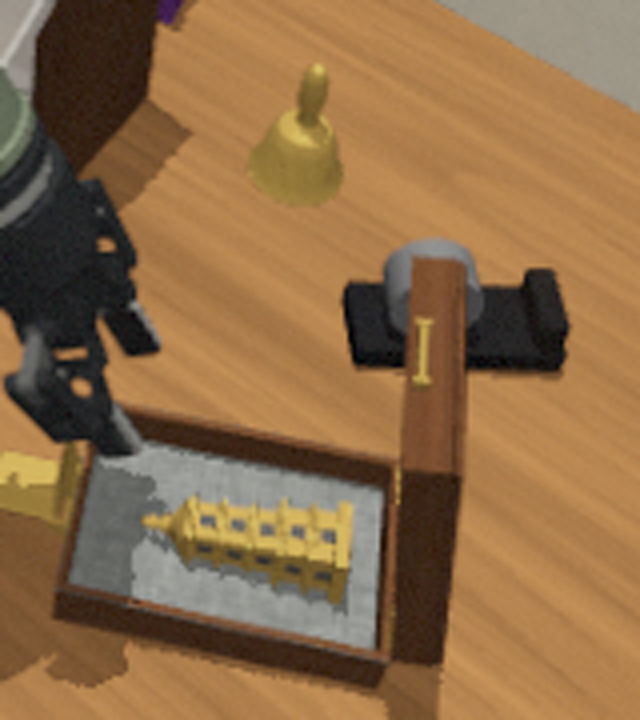

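View pics/wrist_w4.png

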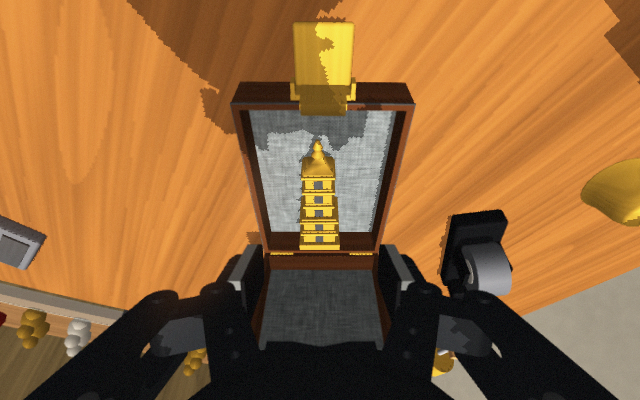

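Run:
```python
from pl import *
R0=ori("c",0,1,"y")
rows(cw((-.06,0,.29)),R0,6)
s2=dict(s);s2["ee_pos"]=cw((-.06,0,.29));s2["orientation"]=Rot.from_matrix(R0).as_rotvec()
rows(cw((.15,0,.29)),R0,6,s2)
```

```text
[[-0.54, -0.32, -0.01], [0.0, -0.0, 1.0]]
[[-0.56, -0.27, -0.01], [0.0, -0.0, 1.0]]
[[-0.59, -0.22, -0.01], [0.0, -0.0, 1.0]]
[[-0.6, -0.17, -0.01], [0.0, -0.0, 1.0]]
[[-0.62, -0.11, -0.01], [0.0, -0.0, 1.0]]
[[-0.62, -0.06, -0.0], [0.0, -0.0, 1.0]]
[[-0.0, -0.87, -0.0], [0.0, -0.0, -0.0]]
[[-0.0, -0.87, -0.0], [0.0, -0.0, -0.0]]
[[-0.0, -0.87, -0.0], [0.0, -0.0, -0.0]]
[[-0.0, -0.87, -0.0], [0.0, -0.0, -0.0]]
[[-0.0, -0.87, -0.0], [0.0, -0.0, -0.0]]
[[0.0, -0.87, -0.0], [0.0, -0.0, -0.0]]
```

step_arm:
  commands:
    - [[-0.54,-0.32,0],[0,0,1],255]
    - [[-0.56,-0.27,0],[0,0,1],255]
    - [[-0.59,-0.22,0],[0,0,1],255]
    - [[-0.6,-0.17,0],[0,0,1],255]
    - [[-0.62,-0.11,0],[0,0,1],255]

```text
t: 20.28
ee_pos: [0.4299, -0.2691, 0.2607]
orientation: [-0.472, 1.516, 0.355]
ft_force: [-0.2, -0.2, -0.8]
gripper_width: 0.0003
```

step_arm:
  commands:
    - [[-0.62,-0.06,0],[0,0,1],255]
    - [[0,-0.87,0],[0,0,0],255]
    - [[0,-0.87,0],[0,0,0],255]
    - [[0,-0.87,0],[0,0,0],255]
    - [[0,-0.87,0],[0,0,0],255]

```text
t: 20.7
ee_pos: [0.501, -0.3913, 0.2819]
orientation: [-0.408, 1.54, 0.42]
ft_force: [0.5, 0.4, 0.1]
gripper_width: -0.0004
```

step_arm:
  commands:
    - [[0,-0.87,0],[0,0,0],255]
    - [[0,-0.87,0],[0,0,0],255]
    - [[0,0,0],[0,0,0],255]

```text
t: 20.95
ee_pos: [0.5364, -0.4549, 0.2766]
orientation: [-0.405, 1.542, 0.419]
ft_force: [0.0, 0.4, -1.3]
gripper_width: -0.0002
```

Run:
```python
from pl import *
print(s["t"],s["ee_pos"],s["ft_force"],s["joint_positions"].round(2),s["gripper_width"])
delta(cw((.145,0,.195)),ori("c",0,1,"y"))
for n in("side","wrist"):
    p=imaging.read_camera(n)
    save(p,n+"_c.png",pts=proj(p,[cw((.15,0,.195)),cw((.088,0,.222))]))
```

```text
20.95 [ 0.53643971 -0.4548881   0.27662884] [ 0.04081461  0.44209067 -1.30629884] [-0.82  0.46  1.11 -0.01  1.58 -1.35] -0.0001531020491173474
shift [2.04 0.2  0.06] turn [-0.05 -0.09 -0.13] tool x [-0.01  0.01 -1.  ] z [ 0.87  0.5  -0.01]
```

View pics/side_c.png

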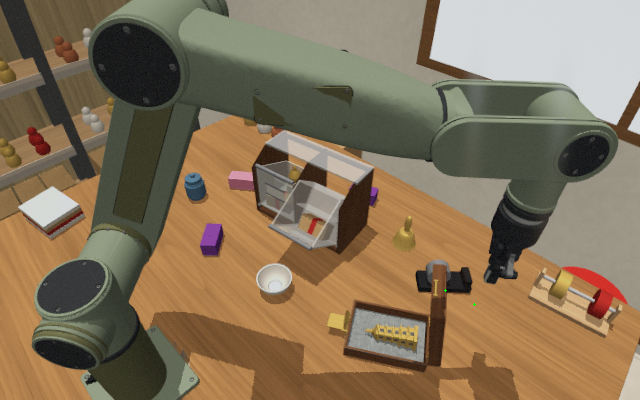

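View pics/wrist_c.png

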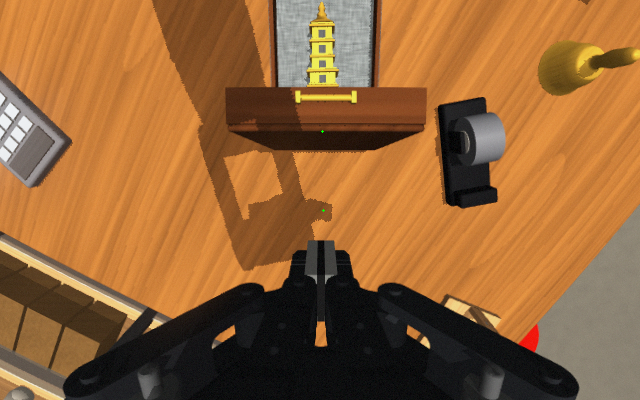

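Run:
```python
from pl import *
def P(f,r=.172): return np.array([.0925-r*np.cos(f)+.028*np.sin(f)+.011,.035+r*np.sin(f)+.028*np.cos(f)])
fs=[1.4,1.3,1.2,1.1,1.0,.9,.8,.7,.6,.5,.4,.3,.2,.1,.05,0]
print(P(1.4))
for a,b in zip(fs,fs[1:]):
    d=P(b)-P(a); print(b,P(b).round(4),[round(-d[1]/.04,2),round(-d[0]/.04,2),0])
```

```text
[0.10185824 0.20925643]
1.3 [0.0845 0.2082] [np.float64(0.03), np.float64(0.43), 0]
1.2 [0.0673 0.2055] [np.float64(0.07), np.float64(0.43), 0]
1.1 [0.0504 0.201 ] [np.float64(0.11), np.float64(0.42), 0]
1.0 [0.0341 0.1949] [np.float64(0.15), np.float64(0.41), 0]
0.9 [0.0185 0.1871] [np.float64(0.19), np.float64(0.39), 0]
0.8 [0.0038 0.1779] [np.float64(0.23), np.float64(0.37), 0]
0.7 [-0.01    0.1672] [np.float64(0.27), np.float64(0.34), 0]
0.6 [-0.0226  0.1552] [np.float64(0.3), np.float64(0.32), 0]
0.5 [-0.034  0.142] [np.float64(0.33), np.float64(0.28), 0]
0.4 [-0.044   0.1278] [np.float64(0.36), np.float64(0.25), 0]
0.3 [-0.0525  0.1126] [np.float64(0.38), np.float64(0.21), 0]
0.2 [-0.0595  0.0966] [np.float64(0.4), np.float64(0.17), 0]
0.1 [-0.0648  0.08  ] [np.float64(0.41), np.float64(0.13), 0]
0.05 [-0.0669  0.0716] [np.float64(0.21), np.float64(0.05), 0]
0 [-0.0685  0.063 ] [np.float64(0.21), np.float64(0.04), 0]
```

step_arm:
  commands:
    - [[0.5,0.04,0.02],[-0.05,-0.09,-0.13],255]
    - [[0.6,0.04,0.02],[0,0,0],255]
    - [[0.4,0.04,0.02],[0,0,0],255]
    - [[0.19,0.05,0],[0,0,0],255]
    - [[0,0,0],[0,0,0],255]

```text
t: 21.47
ee_pos: [0.5327, -0.4402, 0.2126]
orientation: [-0.416, 1.53, 0.42]
ft_force: [0.6, 0.1, -0.0]
gripper_width: 0.0002
```

Run:
```python
from pl import *
print(s["t"],s["ee_pos"],s["ft_force"])
delta(cw((.1025,0,.209)),ori("c",0,1,"y"))
```

```text
21.4667 [ 0.53273914 -0.44015813  0.21261456] [ 0.57525434  0.11250191 -0.00290813]
shift [ 0.09  0.92 -0.05] turn [ 0.05  0.01 -0.03] tool x [-0.  0. -1.] z [0.86 0.51 0.  ]
```

step_arm:
  commands:
    - [[0.05,0.3,0],[0,0,0],255]
    - [[0.04,0.3,0],[0,0,0],255]
    - [[0,0.32,0],[0,0,0],255]
    - [[0.03,0.43,0],[0,0,0],255]

```text
t: 21.8
ee_pos: [0.5075, -0.3968, 0.2128]
orientation: [-0.423, 1.525, 0.412]
ft_force: [0.7, -0.8, -0.3]
gripper_width: -0.0001
```

step_arm:
  commands:
    - [[0.07,0.43,0],[0,0,0],255]
    - [[0.11,0.42,0],[0,0,0],255]
    - [[0.15,0.41,0],[0,0,0],255]
    - [[0.19,0.39,0],[0,0,0],255]

```text
t: 22.13
ee_pos: [0.4741, -0.3395, 0.1924]
orientation: [-0.424, 1.524, 0.411]
ft_force: [-0.0, -0.5, 0.8]
gripper_width: 0.0
```

Run:
```python
from pl import *
print(s["t"],s["ee_pos"],s["ft_force"]); delta(cw((.0185,0,.1871)),ori("c",0,1,"y"))
p=imaging.read_camera("side"); save(p,"side_c2.png",(330,200,490,380),4)
```

```text
22.1333 [ 0.47413945 -0.33949314  0.19236614] [-0.03270939 -0.49048541  0.82852823]
shift [ 0.13  0.11 -0.06] turn [0.04 0.04 0.1 ] tool x [ 0.01 -0.01 -1.  ] z [0.86 0.51 0.  ]
```

View pics/side_c2.png

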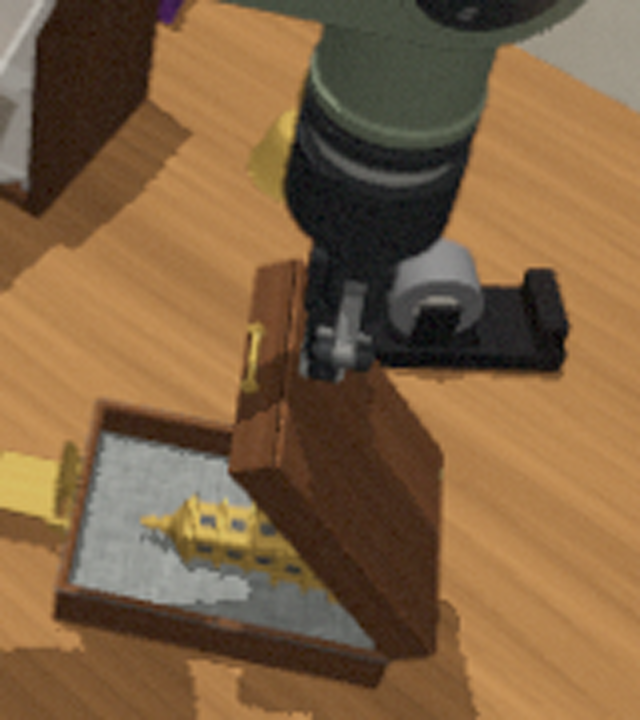

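step_arm:
  commands:
    - [[0.3,0.38,0],[0,0,0],255]
    - [[0.3,0.34,0],[0,0,0],255]
    - [[0.32,0.32,0],[0,0,0],255]
    - [[0.33,0.28,0],[0,0,0],255]
    - [[0.36,0.25,0],[0,0,0],255]

```text
t: 22.6
ee_pos: [0.4428, -0.2859, 0.1267]
orientation: [-0.423, 1.525, 0.412]
ft_force: [-0.3, 1.1, 0.4]
gripper_width: -0.0002
```

step_arm:
  commands:
    - [[0.38,0.21,0],[0,0,0],255]
    - [[0.4,0.17,0],[0,0,0],255]
    - [[0.3,0.1,0],[0,0,0],255]
    - [[0,0,0],[0,0,0],255]

```text
t: 22.93
ee_pos: [0.431, -0.2675, 0.0804]
orientation: [-0.418, 1.529, 0.418]
ft_force: [-2.0, 0.6, 0.5]
gripper_width: 0.0001
```

Run:
```python
from pl import *
print(s["t"],s["ee_pos"],s["ft_force"]); delta(cw((-.0735,0,.065)),ori("c",0,1,"y"))
p=imaging.read_camera("side"); save(p,"side_c3.png",(330,200,490,380),4)
```

```text
22.9333 [ 0.43096393 -0.26745497  0.08040645] [-1.98250543  0.55698053  0.53274984]
shift [ 0.39  0.31 -0.04] turn [0.05 0.01 0.  ] tool x [ 0.  0. -1.] z [0.86 0.51 0.  ]
```

View pics/side_c3.png

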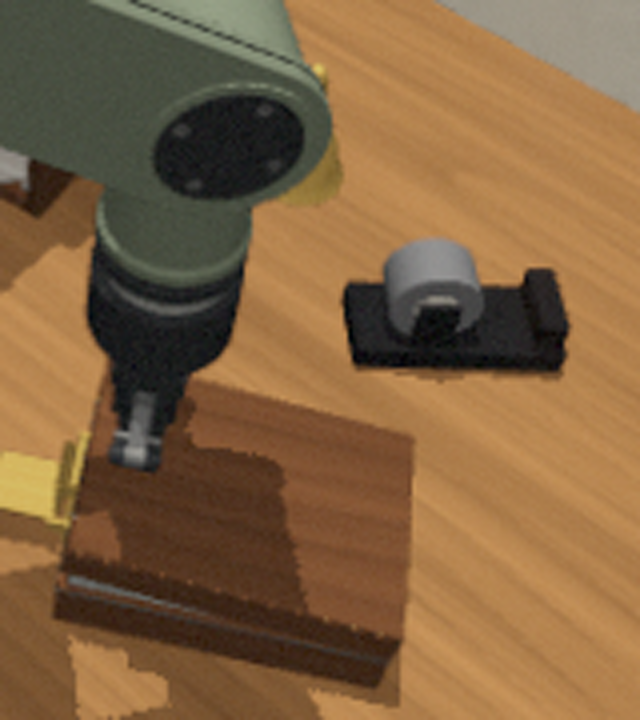

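step_arm:
  commands:
    - [[0.1,0.1,0],[0,0,0],255]
    - [[0.1,0.1,0],[0,0,0],255]
    - [[0.1,0.05,0],[0,0,0],255]
    - [[0.05,0,0],[0,0,0],255]

```text
t: 23.32
ee_pos: [0.4289, -0.2621, 0.0696]
orientation: [-0.424, 1.524, 0.411]
ft_force: [-0.3, -0.4, 12.3]
gripper_width: 0.0001
```

step_arm:
  commands:
    - [[0.03,0,0],[0,0,0],255]
    - [[0.03,0,0],[0,0,0],255]
    - [[0,0,0],[0,0,0],255]

```text
t: 23.57
ee_pos: [0.4285, -0.2615, 0.0665]
orientation: [-0.422, 1.525, 0.412]
ft_force: [1.3, -2.0, 2.8]
gripper_width: -0.0001
```

step_arm:
  commands:
    - [[0.03,0,0],[0,0,0],255]
    - [[0.02,0,0],[0,0,0],255]
    - [[0,0,0],[0,0,0],255]

```text
t: 23.82
ee_pos: [0.427, -0.2601, 0.0631]
orientation: [-0.419, 1.527, 0.416]
ft_force: [-0.3, -0.3, 2.3]
gripper_width: -0.0001
```

step_arm:
  commands:
    - [[0.03,0,0],[0,0,0],255]
    - [[0.02,0,0],[0,0,0],255]
    - [[0,0,0],[0,0,0],255]

```text
t: 24.07
ee_pos: [0.4271, -0.2601, 0.0628]
orientation: [-0.419, 1.528, 0.416]
ft_force: [-3.0, 3.4, 17.1]
gripper_width: -0.0003
```

Run:
```python
from pl import *
print(s["t"],s["ee_pos"],s["ft_force"])
```

```text
24.0667 [ 0.42705182 -0.26008978  0.06281667] [-3.04422699  3.40559486 17.1109016 ]
```

Solid stop at 62.8 mm. Lift off slowly and look.

step_arm:
  commands:
    - [[-0.2,0,0],[0,0,0],255]
    - [[-0.6,0,0],[0,0,0],255]
    - [[-0.9,0,0],[0,0,0],255]
    - [[-0.9,0,0],[0,0,0],255]
    - [[-0.9,0,0],[0,0,0],255]

```text
t: 24.48
ee_pos: [0.4255, -0.259, 0.2013]
orientation: [-0.417, 1.529, 0.418]
ft_force: [1.0, -0.9, -0.2]
gripper_width: -0.0
```

Run:
```python
from pl import *
print(s["t"],s["ee_pos"],s["ft_force"],s["joint_positions"].round(2))
p=imaging.read_camera("side"); save(p,"side_c4.png",(310,200,470,380),4,)
p=imaging.read_camera("wrist"); save(p,"wrist_c4.png")
```

```text
24.4833 [ 0.42551704 -0.25897854  0.20129954] [ 0.98917329 -0.93926534 -0.17540267] [-0.72  0.07  1.76  0.    1.31 -1.25]
```

View pics/side_c4.png

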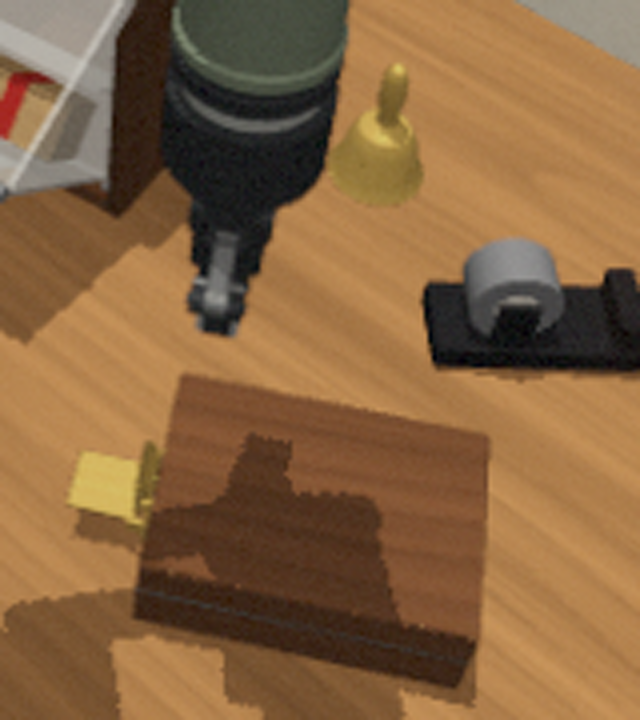

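View pics/wrist_c4.png

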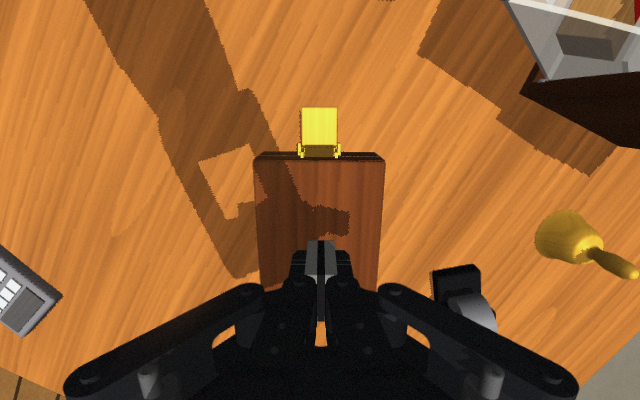

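Run:
```python
from pl import *
Rg2=Rot.from_rotvec([-.07,.975,.131]).as_matrix(); tgt=np.array([.4564,-.003,.1145])
A=tgt-.1*Rg2[:,0]; print(A)
delta(A,Rg2); rows(A,Rg2,10)
```

```text
[ 0.40099199 -0.01093252  0.19736753]
shift [0.18 5.79 2.57] turn [ 4.38 -6.62 -1.18] tool x [ 0.01 -0.01 -1.  ] z [0.86 0.51 0.01]
[[0.02, 0.58, 0.26], [0.44, -0.66, -0.12]]
[[0.03, 0.59, 0.23], [0.44, -0.66, -0.12]]
[[0.03, 0.6, 0.21], [0.44, -0.66, -0.12]]
[[0.04, 0.61, 0.18], [0.44, -0.66, -0.12]]
[[0.04, 0.61, 0.16], [0.44, -0.66, -0.12]]
[[0.04, 0.62, 0.13], [0.44, -0.66, -0.12]]
[[0.04, 0.62, 0.11], [0.44, -0.66, -0.12]]
[[0.04, 0.63, 0.08], [0.44, -0.66, -0.12]]
[[0.04, 0.63, 0.05], [0.44, -0.66, -0.12]]
[[0.04, 0.63, 0.03], [0.44, -0.66, -0.12]]
```

step_arm:
  commands:
    - [[0.02,0.58,0.26],[0.44,-0.66,-0.12],255]
    - [[0.03,0.59,0.23],[0.44,-0.66,-0.12],255]
    - [[0.03,0.6,0.21],[0.44,-0.66,-0.12],150]
    - [[0.04,0.61,0.18],[0.44,-0.66,-0.12],150]
    - [[0.04,0.61,0.16],[0.44,-0.66,-0.12],150]

```text
t: 25.0
ee_pos: [0.4109, -0.1322, 0.1955]
orientation: [-0.233, 1.259, 0.272]
ft_force: [0.0, 0.3, -0.3]
gripper_width: 0.0349
```

step_arm:
  commands:
    - [[0.04,0.62,0.13],[0.44,-0.66,-0.12],150]
    - [[0.04,0.62,0.11],[0.44,-0.66,-0.12],150]
    - [[0.04,0.63,0.08],[0.44,-0.66,-0.12],150]
    - [[0.04,0.63,0.05],[0.44,-0.66,-0.12],150]
    - [[0.04,0.63,0.03],[0.44,-0.66,-0.12],150]

```text
t: 25.42
ee_pos: [0.3964, -0.0069, 0.1917]
orientation: [-0.058, 0.985, 0.131]
ft_force: [-0.3, 0.6, 0.0]
gripper_width: 0.035
```

step_arm:
  commands:
    - [[0,0,0],[0,0,0],150]
    - [[0,0,0],[0,0,0],150]

```text
t: 25.58
ee_pos: [0.3958, -0.0064, 0.1912]
orientation: [-0.063, 0.987, 0.135]
ft_force: [0.5, -1.2, -0.5]
gripper_width: 0.0353
```

Run:
```python
from pl import *
Rg2=Rot.from_rotvec([-.07,.975,.131]).as_matrix(); tgt=np.array([.4564,-.003,.1145])
print(s["t"],s["ee_pos"],s["gripper_width"],s["joint_positions"].round(2)); delta(tgt,Rg2)
p=imaging.read_camera("wrist"); save(p,"wrist_b.png")
```

```text
25.5833 [ 0.39575962 -0.00644088  0.19117843] 0.035312315850499466 [-0.54 -0.6   2.4   0.46  0.93 -0.88]
shift [ 2.43 -0.15  0.21] turn [-0.05 -0.13 -0.09] tool x [ 0.54  0.09 -0.84] z [0.83 0.11 0.55]
```

View pics/wrist_b.png

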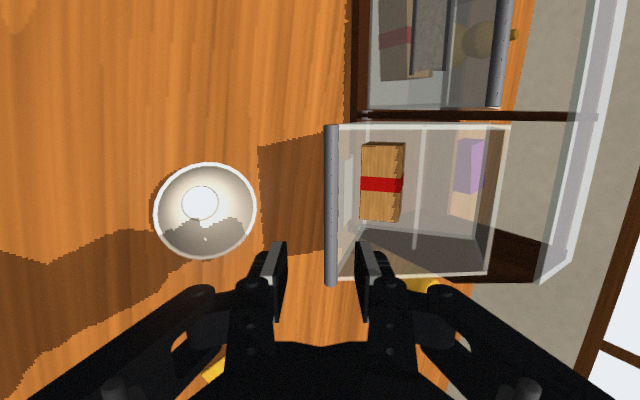

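step_arm:
  commands:
    - [[0.4,-0.1,0.2],[0,-0.1,0],150]
    - [[0.6,-0.05,0],[0,0,0],150]
    - [[0.6,0,0],[0,0,0],150]
    - [[0.5,0,0],[0,0,0],150]
    - [[0.3,0,0],[0,0,0],150]

```text
t: 26.05
ee_pos: [0.459, -0.0061, 0.1162]
orientation: [-0.061, 0.979, 0.132]
ft_force: [-0.8, 0.9, -0.1]
gripper_width: 0.035
```

step_arm:
  commands:
    - [[0,0,0],[0,0,0],150]
    - [[0,0,0],[0,0,0],150]

```text
t: 26.22
ee_pos: [0.4583, -0.0057, 0.1173]
orientation: [-0.061, 0.979, 0.133]
ft_force: [0.2, 0.2, -0.1]
gripper_width: 0.0354
```

Run:
```python
from pl import *
Rg2=Rot.from_rotvec([-.07,.975,.131]).as_matrix(); tgt=np.array([.4564,-.003,.1145])
print(s["t"],s["ee_pos"],s["gripper_width"],s["ft_force"],s["joint_positions"].round(2)); delta(tgt,Rg2)
p=imaging.read_camera("wrist"); save(p,"wrist_b2.png")
```

```text
26.2167 [ 0.45832628 -0.00574802  0.11733911] 0.03541367907264874 [ 0.18652992  0.24546981 -0.08700732] [-0.42 -0.22  2.35  0.59  0.57 -0.99]
shift [ 0.04  0.07 -0.07] turn [-0.08 -0.03 -0.07] tool x [ 0.55  0.08 -0.83] z [0.82 0.11 0.56]
```

View pics/wrist_b2.png

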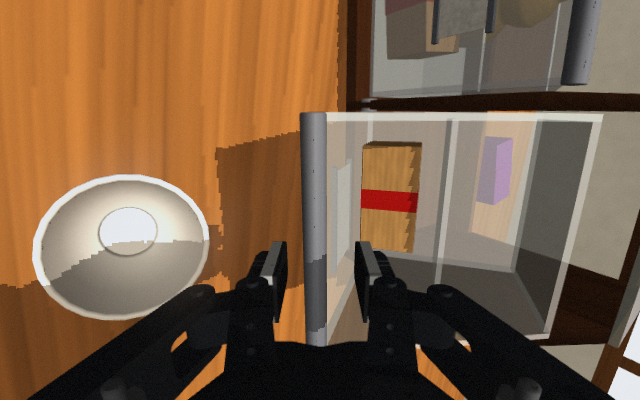

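step_arm:
  commands:
    - [[0.03,0,-0.06],[0,0,0],255]
    - [[0,0,0],[0,0,0],255]
    - [[0,0,0],[0,0,0],255]
    - [[0,0,0],[0,0,0],255]
    - [[0,0,0],[0,0,0],255]
  squeeze: 20

```text
t: 26.68
ee_pos: [0.4567, -0.0057, 0.1162]
orientation: [-0.063, 0.975, 0.132]
ft_force: [-7.0, -4.4, 3.5]
gripper_width: 0.0106
```

Run:
```python
from arc import *
s=env.observe(); print(s["ee_pos"],s["ft_force"],s["gripper_width"]); R1=Rot.from_rotvec(s["orientation"]).as_matrix()
print((R1.T@(s["ee_pos"]-rw(bar(.92)))*1000).round(1), np.arccos(-R1[2,0]))
arcrows(np.linspace(.92,0,21),.64,.006)
```

```text
[ 0.45668091 -0.00570817  0.11622351] [-6.98341039 -4.41710875  3.49489807] 0.01064834489928284
[ 6.7 -4.3  2.4] 0.5943612176233004
[[-0.05, -0.0, 0.16], [0.0, 0.34, -0.0]] [ 0.458 -0.001  0.121]
[[-0.05, 0.0, 0.16], [-0.0, 0.34, 0.0]] [ 0.462 -0.001  0.126]
[[-0.04, 0.0, 0.16], [0.0, 0.34, -0.0]] [0.467 0.    0.131]
[[-0.04, 0.0, 0.16], [-0.0, 0.34, 0.0]] [0.472 0.001 0.135]
[[-0.04, -0.0, 0.16], [-0.0, 0.34, 0.0]] [0.477 0.001 0.14 ]
[[-0.04, -0.0, 0.16], [0.0, 0.34, -0.0]] [0.482 0.002 0.144]
[[-0.03, 0.0, 0.16], [-0.0, 0.34, -0.0]] [0.488 0.003 0.148]
[[-0.03, -0.0, 0.17], [0.0, 0.34, -0.0]] [0.493 0.004 0.151]
[[-0.03, 0.0, 0.17], [-0.0, 0.34, 0.0]] [0.499 0.005 0.154]
[[-0.03, -0.0, 0.17], [-0.0, 0.34, -0.0]] [0.505 0.005 0.158]
[[-0.02, 0.0, 0.17], [0.0, 0.34, -0.0]] [0.511 0.006 0.16 ]
[[-0.02, -0.0, 0.17], [-0.0, 0.34, 0.0]] [0.517 0.007 0.163]
[[-0.02, 0.0, 0.17], [0.0, 0.34, 0.0]] [0.523 0.008 0.165]
[[-0.01, -0.0, 0.17], [-0.0, 0.34, 0.0]] [0.53  0.009 0.167]
[[-0.01, 0.0, 0.17], [0.0, 0.34, -0.0]] [0.536 0.01  0.169]
[[-0.01, 0.0, 0.17], [-0.0, 0.34, -0.0]] [0.543 0.011 0.17 ]
[[-0.01, 0.0, 0.17], [-0.0, 0.34, 0.0]] [0.549 0.012 0.171]
[[-0.0, 0.0, 0.17], [0.0, 0.34, -0.0]] [0.556 0.013 0.172]
[[0.0, -0.0, 0.17], [-0.0, 0.34, -0.0]] [0.563 0.014 0.172]
[[0.0, -0.0, 0.17], [0.0, 0.34, -0.0]] [0.569 0.015 0.172]
```

step_arm:
  commands:
    - [[-0.05,0,0.16],[0,0.34,0],255]
    - [[-0.05,0,0.16],[0,0.34,0],255]
    - [[-0.04,0,0.16],[0,0.34,0],255]
    - [[-0.04,0,0.16],[0,0.34,0],255]
    - [[-0.04,0,0.16],[0,0.34,0],255]

```text
t: 27.1
ee_pos: [0.4788, -0.0025, 0.1395]
orientation: [-0.074, 1.127, 0.129]
ft_force: [-1.5, -2.1, -0.6]
gripper_width: 0.0112
```

step_arm:
  commands:
    - [[-0.04,0,0.16],[0,0.34,0],255]
    - [[-0.03,0,0.16],[0,0.34,0],255]
    - [[-0.03,0,0.17],[0,0.34,0],255]
    - [[-0.03,0,0.17],[0,0.34,0],255]
    - [[-0.03,0,0.17],[0,0.34,0],255]

```text
t: 27.52
ee_pos: [0.5069, 0.0016, 0.158]
orientation: [-0.084, 1.275, 0.126]
ft_force: [-0.9, -1.6, -1.6]
gripper_width: 0.0109
```

Smooth, low forces; continue.

step_arm:
  commands:
    - [[-0.02,0,0.17],[0,0.34,0],255]
    - [[-0.02,0,0.17],[0,0.34,0],255]
    - [[-0.02,0,0.17],[0,0.34,0],255]
    - [[-0.01,0,0.17],[0,0.34,0],255]
    - [[-0.01,0,0.17],[0,0.34,0],255]

```text
t: 27.93
ee_pos: [0.5391, 0.0063, 0.1693]
orientation: [-0.094, 1.423, 0.122]
ft_force: [-1.2, -0.8, -0.2]
gripper_width: 0.0107
```

step_arm:
  commands:
    - [[-0.01,0,0.17],[0,0.34,0],255]
    - [[-0.01,0,0.17],[0,0.34,0],255]
    - [[0,0,0.17],[0,0.34,0],255]
    - [[0,0,0.15],[0,0.34,0],255]

```text
t: 28.27
ee_pos: [0.5653, 0.0101, 0.1729]
orientation: [-0.102, 1.541, 0.118]
ft_force: [-0.9, 0.8, 0.1]
gripper_width: 0.011
```

Run:
```python
from arc import *
s=env.observe(); print(s["ee_pos"],s["ft_force"],s["gripper_width"]); R1=Rot.from_rotvec(s["orientation"]).as_matrix()
print((R1.T@(s["ee_pos"]-rw(bar(0)))*1000).round(1), R1[:,0])
```

```text
[0.5653445  0.01013252 0.17289386] [-0.93245228  0.81461866  0.09766328] 0.011010487476042418
[ 4.9 -3.8 -4.7] [ 0.02643588  0.01197402 -0.99957879]
```

step_arm:
  commands:
    - [[0,0,0.1],[0,0.1,0],255]
    - [[0,0,0.07],[0,0,0],255]
    - [[0,0,0.04],[0,0,0],255]
    - [[0,0,0],[0,0,0],255]

```text
t: 28.6
ee_pos: [0.5717, 0.011, 0.1728]
orientation: [-0.103, 1.552, 0.118]
ft_force: [-5.4, -0.8, 4.5]
gripper_width: 0.0109
```

step_arm:
  commands:
    - [[0,0,0],[0,0,0],150]
    - [[0,0,0],[0,0,0],150]
    - [[0,0,0],[0,0,0],150]
    - [[-0.3,0,0],[0,0,0],150]
    - [[-0.8,0,0],[0,0,0],150]

```text
t: 29.02
ee_pos: [0.569, 0.0109, 0.2123]
orientation: [-0.101, 1.558, 0.119]
ft_force: [0.1, 0.3, -0.4]
gripper_width: 0.0355
```

step_arm:
  commands:
    - [[-0.7,0,0],[0,0,0],150]
    - [[-0.4,0,-0.5],[0,0,0],255]
    - [[0,0,-0.9],[0,0,0],255]
    - [[0,0,-0.9],[0,0,0],255]
    - [[0,0,-0.5],[0,0,0],255]

```text
t: 29.43
ee_pos: [0.4586, -0.0057, 0.2594]
orientation: [-0.103, 1.547, 0.117]
ft_force: [0.3, 0.4, 0.2]
gripper_width: -0.0
```

Run:
```python
from arc import *
s=env.observe(); print(s["t"],s["ee_pos"],s["ft_force"],s["gripper_width"])
p=imaging.read_camera("side"); save(p,"side_e.png",(230,120,400,260),4,proj(p,[rw((-.07,-.075+d,.178)) for d in(-.06,0,.06)]+[rw((-.07,.075+d,.178)) for d in(-.06,0,.06)]))
p=imaging.read_camera("top"); save(p,"top_e.png",(200,130,370,250),4)
```

```text
29.4333 [ 0.45859142 -0.00574217  0.25938788] [0.33809053 0.40074171 0.22559453] -2.7757631272472333e-05
```

View pics/side_e.png

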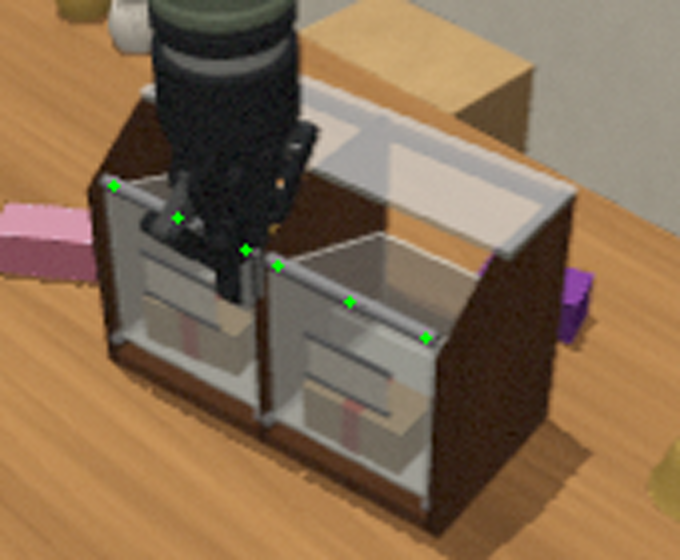

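View pics/top_e.png

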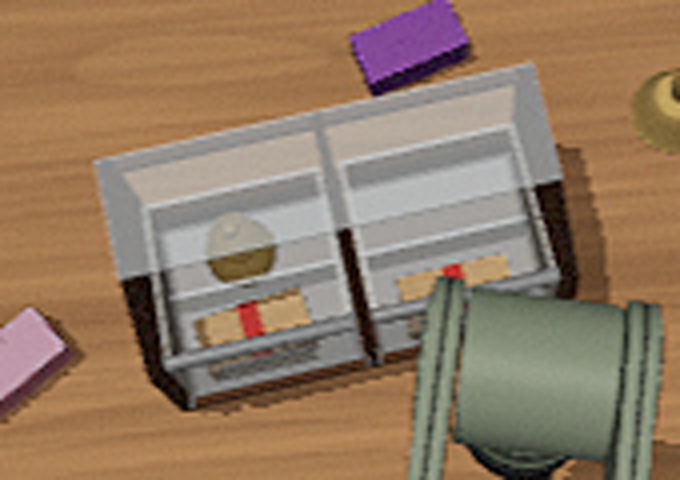

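Run:
```python
from h import *
import pickle
P,M=pickle.load(open("s0.pkl","rb"))
p=imaging.read_camera("side"); t=imaging.read_camera("top")
def cmp(a,b,box):
    x0,y0,x1,y1=box; tp=cv2.cvtColor(a["pixels"][y0:y1,x0:x1],cv2.COLOR_RGB2GRAY); g=cv2.cvtColor(b["pixels"],cv2.COLOR_RGB2GRAY)[y0-8:y1+8,x0-8:x1+8]
    r=cv2.matchTemplate(g,tp,cv2.TM_CCOEFF_NORMED); _,v,_,l=cv2.minMaxLoc(r); return round(v,3),(l[0]-8,l[1]-8)
print("rim right side",cmp(P["side"],p,(296,180,340,206)))
print("lid/case side",cmp(P["side"],p,(325,290,440,375)),"top",cmp(P["top"],t,(382,195,470,280)))
for n,b in dict(bell=(390,212,418,250),tape=(415,258,475,295),bowl=(255,264,296,302),jar=(182,172,208,202)).items(): print(n,cmp(P["side"],p,b))
```

```text
rim right side (0.964, (0, 0))
lid/case side (0.953, (0, 0)) top (0.957, (0, 0))
bell (0.994, (0, 0))
tape (0.997, (0, 0))
bowl (0.976, (0, 0))
jar (0.998, (0, 0))
```

```bash
python3 -c "
from cell import env
print(env.observe()['ft_force'].round(2)); print(env.finish_job())"
```

```text
[0.42 0.1  0.53]
the job is handed in; nothing more can be done
None
```

I did the whole job and handed it in at about 29.5 s of the 72 s; the hand-in gave no verdict.

**What I did:**
1. Pressed the latch, and the lid sprang open.
2. Tipped the right bin, which held the pagoda, to its stop by gripping its rim.
3. Took the pagoda out from behind the divider and laid it lengthwise in the case. Contact was about 12 N, measured at the wrist.
4. Swung the lid shut and pressed it until the force dropped as the latch snapped, then against a hard stop with the fingertips at 62.8 mm.
5. Led the right bin back by its rim until it stopped against the cabinet.

**Last checks:**
- **Compared with the first pictures:** the right bin's rim, the closed case, bell, tape stand, bowl and jar showed zero pixel shift.
- **Bins:** the top picture shows the gourd in the left bin and a carton at the front of each bin. The left bin was never touched.
- **Robot:** the gripper was clear, with a wrist force of about 0.7 N or less, which is noise.

**Disagreement between measurements:** two estimates of how deep the fingers held the pagoda differed by about 10 mm, so I lowered it by force feedback instead.

**Not seen directly:** the latch angle and the pagoda under the shut lid. For the pagoda I rely on the picture taken before closing, where it lay flat and lengthwise.

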